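# Stand the bench meter on its prop leg beside the stirrer

## Robot

A 6-joint arm with a two-finger parallel gripper is mounted at the origin on a cart in front of the work surface, level with it; the furniture and walls round the work are solid. World frame = base frame: x ahead of the robot, y to its left, z up, the work surface at z = 0. Lengths are in m, angles in rad, forces in N, time in s.
With the tool pointing down it reaches from about 0.275 to 0.85 m from the base axis. Payload 19 kg.
Tool frame: the origin (TCP) lies at the centre of the arm's flange, where the gripper is bolted on; the fingertips stand 173 mm ahead of it and the grasp point (between the pads) lies 155 mm ahead of it; z points along the fingers, y is the line along which they close (so a half turn about z gives the same grasp; the last joint's range is limited). The gripper opens to 85 mm and grips with 20 to 120 N. Pads are 22 mm wide; open, the fingers measure 114 mm over their backs; the gripper's body (76 mm by 85 mm) begins 54 mm behind the grasp point. The pads swing forward as they close: fully open they stand 13 mm farther back than shut.
Start: joints at [-1.3, 0.15, 1.437, -0, 1.554, -0.134], TCP at [0.226, -0.529, 0.405] pointing down, gripper open.
Joint ranges: [-2.8, 2.8], [-0.68, 2.1], [0.12, 2.68], [-1.39, 4.53], [0.16, 2.79], [-2.81, 2.81]. Speed limits (rad/s): [1.89, 1.89, 2.22, 3.01, 3.01, 3.01].

## Interface

Orientations are given as [roll, pitch, yaw] about the fixed x, y, z axes, in that order (R = Rz(yaw) Ry(pitch) Rx(roll)).
In Python, from station import env gives the robot as it stands. The module is installed in compiled form; this text tells all that it offers.
- The arm moves only by the tool drive_tool, never from a script. Its argument "deltas" is one flat list of numbers, 5 for each row, row after row: the closure, from 0 (fully open) to 1 (shut), then the shift along the tool's x, y, z in m, then the turn about the tool's z in rad. A call has 1 to 20 rows; each row is the pose to reach, as a shift and turn from the pose commanded when the call began, along the tool's axes at that moment; what a row does not reach only later rows make up. A row lasts 1/10 s, in which the tool goes at most 50 mm and 8.59 degrees, less where a joint would pass 70% of its speed; a pose out of reach is approached as far as the arm can. A call with a gripper value outside its range is refused whole. The fingers move at their own pace and stop on an object; "newtons" is the grip in N (left out, the last holds). Time passes only in rows, so rows that repeat a pose let the fingers close. It gives the time, the measured TCP pose, the force, the opening and the grip force at its end, in the units of the state.
- env.sense(): the state, without advancing time (a new reading comes with each control period).
- env.read_camera(name): name is "side" or "top" or "wrist"; returns the picture (420x560x3 uint8, blue, green, red); there is no depth.
- env.camera_model(name): a dict with "fx", "fy", "cx", "cy" (pixels), "distortion" ([k1, k2, p1, p2, k3] as OpenCV has them; the pictures are not rectified), "rvec" (rotation vector, rad) and "tvec" (3), from world to camera coordinates, as OpenCV has them. Camera axes: x right, y down, z forward; pixel columns grow to the right and rows downward; lengths in m; the calibration is good to about 2 mm. A picture is of the moment at which its call begins: read the wrist's pose just before it. camera_model takes no time and is no camera call; for the wrist camera it gives the pose at the moment of the call.
- env.sign_off(): hands the job in; it is judged then, once.
The state is a dict: "time_s": time; "joint_pos": joint angles; "joint_vel": joint speeds; "tau": joint torques, N m; "eef_pos": TCP position; "tool_rot": TCP orientation; "force": force on the tool from outside, world axes, zero at the start; "torque": the same for the moment, N m; "opening": finger opening in m; "gripper_force": force on a finger pad.
Only numpy, scipy, OpenCV 4.12 (cv2) and the standard library are available. Lean on these libraries where they do the work, as an engineer would, in place of code of your own. Each camera call takes 0.05 s, during which the arm holds its last target. There are 200 camera calls.

## Task

The yellow-ended bench meter lies on its screen with its aluminium prop leg half folded; it is to be read beside the stirrer. Swing the leg out until it hits its stop, tip the meter up onto its flat lower end and let go of it (one grip cannot turn it all the way), then take it afresh and set it gently on the green anti-slip mat: square on the mat with its screen to the front, towards the robot, leaning back on the leg, lower edge and foot both on the mat. Do not let it fall on its back, and leave the case, syringe, notebook and tape rolls where they are.

Things in the scene. Friction and masses are not known exactly. Their poses are not given: they have to be found in the camera images.
- meter_center (a point): Centre of the bench meter, a grey case 104 long (x) x 60 wide (y; 64 at the yellow end bumpers, 15 mm at each end) x 32 thick (z), about 430 g. Its x points to its upper end, its z out of its back. It starts lying on its screen, leg up. Its lower end (-x) is flat, 32 x 64: it can stand on it, but tips at some 12 degrees. Held far from its middle it swings in the grip.
- meter: The same meter: origin at the middle of its screen side, 16 mm in front of the centre, same axes.
- leg (a joint): Angle of the prop leg, rad: 0 folded flat, stop at about 1.0. A flat bar 24 wide, 4 thick, on a stiff hinge (0.03 N m) that stays where it is left. The hinge axis runs along the meter's y, 30 mm above its centre (+x) and 14 mm behind it (+z); folded, the leg points to the lower end (-x); the foot swings out from the back. Pushed on at the stop with over 1.5 N, the lying meter lifts or slides.
- leg_foot (a point): Middle of the leg's black rubber foot, a roll 34 long (along y) and 9 in diameter across the leg's free end, 71 mm from the hinge axis. With the leg at its stop and the meter standing on its lower back edge and this foot, the meter leans back 0.585 rad (33 degrees) and the foot is about 70 mm behind that edge.
- mat: Green anti-slip mat fixed to the table, 150 (x) x 110 (y) x 3 thick; origin at the middle of its underside. Its x points away from the robot, to the back of the table. It lies in front of the stirrer and the blue bag sealer, whose closed arm (86 mm high) ends beyond the mat's right back corner.
- sample_case: Light blue compartment case, 94 x 118 x 31, left of the mat; origin under its middle. Leave it alone.
- syringe: White plastic syringe, 126 long, lying behind the case. Leave it alone.
- tape_2: Roll of beige tape, 100 across, 25 high, lying flat beyond the mat. Leave it alone.
- notebook_1: Black notebook, 148 x 110 x 16, lying in front of the drawer cabinet. Leave it alone. The bench in front of it, where the meter lies (about x 0.40 to 0.53, y -0.38 to -0.20), is otherwise free.
- tape_3: Small roll of black tape, 53 across, 19 high, near the notebook. Leave it alone.

How it is judged:
On the way, in this order (a step that is already met when the one before it is completed fails the run):
1. the leg is swung out to its stop (value of joint leg above 0.95 rad), for 0.2 s.
2. the meter stands upright on its lower end, let go (angle between meter_center's own x axis and vertical below 0.12 rad and contact force between the fingers and meter below 0.05 N), for 0.2 s.
At the end, for the whole second after the job is handed in: the leg is at its stop (above 0.95 rad); the meter rests on the mat on its lower edge and the leg's foot, leaning back 0.5 to 0.67 rad, screen to the front, square to the mat within 0.2 rad, its centre within 25 mm of the mat's mid line and 60 mm in front to 20 mm behind the mat's middle; at rest (value of joint leg above 0.95 rad and angle between meter_center's own x axis and vertical between 0.5 and 0.67 rad and angle between meter_center's own z axis and vertical above 1.9 rad and x of meter_center in the frame of mat between -0.06 and 0.02 m and y of meter_center in the frame of mat between -0.025 and 0.025 m and x of leg_foot in the frame of mat between 0 and 0.078 m and z of leg_foot in the frame of mat below 0.014 m and angle between the y axis of meter_center and the y axis of mat, either way round below 0.2 rad and linear speed of meter below 0.02 m/s); the robot touches nothing.
It fails at once if the meter is dropped or banged onto the mat (over 40 N) (contact force between meter and mat above 40 N).
It fails at once if the meter falls on its back, screen up (angle between meter_center's own z axis and vertical above 2.6 rad).
It fails at once if the case, the syringe, the notebook or a tape roll is moved by over 25 mm (distance of any of sample_case, syringe, tape_2, notebook_1, tape_3 from where it was at the start of the episode above 0.025 m).
It also fails if it takes over 72 s, if anything falls off the work surface, if the arm or the gripper's body presses on something with over 40 N, if the wrist force passes 120 N, or if a joint passes its speed limit or range.

## Working session

There is one attempt and no reset: what is moved stays moved. The work goes in short steps, Python scripts to look and compute and a tool call to move; the robot and the scene stay as the last step left them, time stands still between calls to the robot, and variables do not carry over. Pictures are saved under pics/ and viewed, at most 10 in all, crops included, and the job is handed in when it is done.

Besides the shell and the picture viewer there is one more tool, called by a JSON object that holds its "op" and its "data", one argument or row to a line. drive_tool: Moves the arm, as the interface text tells. Its arguments: {"type":"object","properties":{"deltas":{"type":"array","items":{"type":"number"}},"newtons":{"type":"number"}},"required":["deltas"]}

```bash
mkdir -p pics; cat > h.py <<'E'
import numpy as np, cv2
from station import env
from scipy.spatial.transform import Rotation as R
def cam(n):
    m=env.camera_model(n); K=np.array([[m['fx'],0,m['cx']],[0,m['fy'],m['cy']],[0,0,1]])
    return K,np.array(m['distortion'],float),np.array(m['rvec'],float).ravel(),np.array(m['tvec'],float).ravel()
def ray(n,px,c=None):
    K,d,r,t=c or cam(n); p=cv2.undistortPoints(np.array(px,float).reshape(-1,1,2),K,d).reshape(-1,2)
    Rm=cv2.Rodrigues(r)[0]; return -Rm.T@t, (np.c_[p,np.ones(len(p))])@Rm
def onz(n,px,z,c=None):
    o,D=ray(n,px,c); return o+D*((z-o[2])/D[:,2])[:,None]
def proj(n,P,c=None):
    K,d,r,t=c or cam(n); return cv2.projectPoints(np.array(P,float).reshape(-1,1,3),r,t,K,d)[0].reshape(-1,2)
def st():
    s=env.sense(); print(round(s['time_s'],2),np.round(s['eef_pos'],4),np.round(s['tool_rot'],3),'q',np.round(s['joint_pos'],3),'F',np.round(s['force'],1),'op',round(s['opening'],4),round(s['gripper_force'],1)); return s
E
python3 - <<'E'
from h import *
s=st()
for n in('side','top'):
    im=env.read_camera(n); cv2.imwrite(f'pics/{n}0.png',im)
    m=env.camera_model(n); o,D=ray(n,[[280,210]]); print(n,np.round(o,3),np.round(D,2))
print(R.from_euler('xyz',s['tool_rot']).as_matrix().round(3))
E
```

```text
0.0 [ 0.2264 -0.5285  0.4041] [-3.14  -0.     0.405] q [-1.3    0.151  1.438  0.     1.554 -0.134] F [-0.7 -1.   0.2] op 0.0856 0.0
side [-0.12   0.864  0.781] [[ 0.45 -0.71 -0.55]]
top [ 0.315 -0.088  1.069] [[ 0.2   0.03 -0.98]]
[[ 0.919  0.394 -0.   ]
 [ 0.394 -0.919  0.001]
 [ 0.    -0.001 -1.   ]]
```

View pics/top0.png

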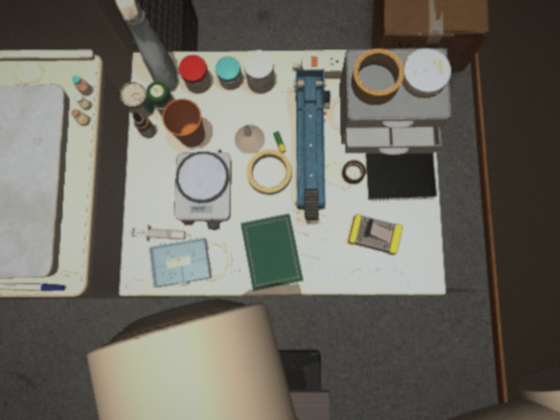

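View pics/side0.png

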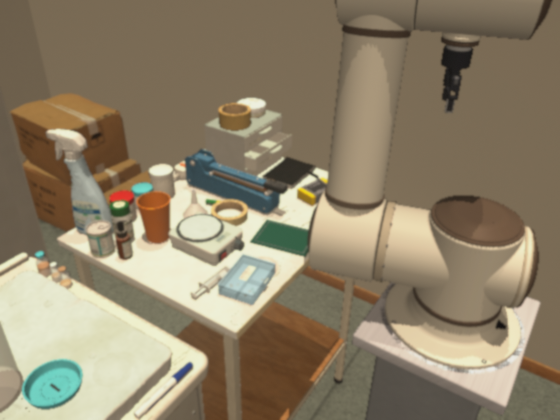

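Top view: meter at about (376,234) with yellow ends at left and right, mat at (271,251), slightly turned. Zooming in on both.

```bash
python3 - <<'E'
from h import *
im=cv2.imread('pics/top0.png'); 
a=cv2.resize(im[200:270,335:415],None,fx=7,fy=7,interpolation=cv2.INTER_CUBIC); a=cv2.convertScaleAbs(a,alpha=1.6)
b=cv2.resize(im[205:300,230:310],None,fx=3,fy=3,interpolation=cv2.INTER_CUBIC)
c=np.zeros((490,800,3),np.uint8); c[:,:560]=a; c[:285,560:]=b; cv2.imwrite('pics/zoom0.png',c)
# colour masks
hsv=cv2.cvtColor(im,cv2.COLOR_BGR2HSV)
g=cv2.inRange(hsv,(60,60,25),(95,255,140)); g[:200]=0; g[:,:235]=0; g[:,310:]=0
cs=max(cv2.findContours(g,0,2)[0],key=cv2.contourArea); bx=cv2.boxPoints(cv2.minAreaRect(cs)); print(bx); P=onz('top',bx,.003); print(P.round(4)); print('mat',P.mean(0), [np.linalg.norm(P[i]-P[i-1]).round(4) for i in range(4)])
e=P-np.roll(P,1,0); print([np.degrees(np.arctan2(v[1],v[0])).round(2) for v in e])
y=cv2.inRange(hsv,(18,110,80),(36,255,255)); y[:205]=0;y[265:]=0;y[:,:335]=0;y[:,415:]=0
n,l,s,ce=cv2.connectedComponentsWithStats(y)
for i in range(1,n):
    if s[i,4]>20: print(s[i],ce[i],onz('top',ce[i],.032).round(4))
pts=np.argwhere(y)[:,::-1].astype(np.float32); r=cv2.minAreaRect(pts); bx=cv2.boxPoints(r);Q=onz('top',bx,.028);print(Q.round(4),Q.mean(0),[np.linalg.norm(Q[i]-Q[i-1]).round(4) for i in range(4)])
E
```

```text
[[240.38458 223.9231 ]
 [288.84613 214.2308 ]
 [301.88458 279.4231 ]
 [253.42303 289.1154 ]]
[[ 0.4984  0.029   0.003 ]
 [ 0.5192 -0.0774  0.003 ]
 [ 0.3769 -0.1046  0.003 ]
 [ 0.3569 -0.0009  0.003 ]]
mat [ 0.43785152 -0.03846438  0.003     ] [np.float64(0.1446), np.float64(0.1084), np.float64(0.1449), np.float64(0.1056)]
[np.float64(11.9), np.float64(-78.91), np.float64(-169.2), np.float64(100.92)]
[349 215  12  29 200] [354.74 228.76] [[ 0.4813 -0.2172  0.032 ]]
[389 225  13  29 225] [395.12       238.95111111] [[ 0.459  -0.3013  0.032 ]]
[[ 0.4528 -0.2018  0.028 ]
 [ 0.5145 -0.2188  0.028 ]
 [ 0.488  -0.3192  0.028 ]
 [ 0.4269 -0.3012  0.028 ]] [ 0.47054762 -0.26025768  0.028     ] [np.float64(0.1027), np.float64(0.0641), np.float64(0.1038), np.float64(0.0636)]
```

View pics/zoom0.png

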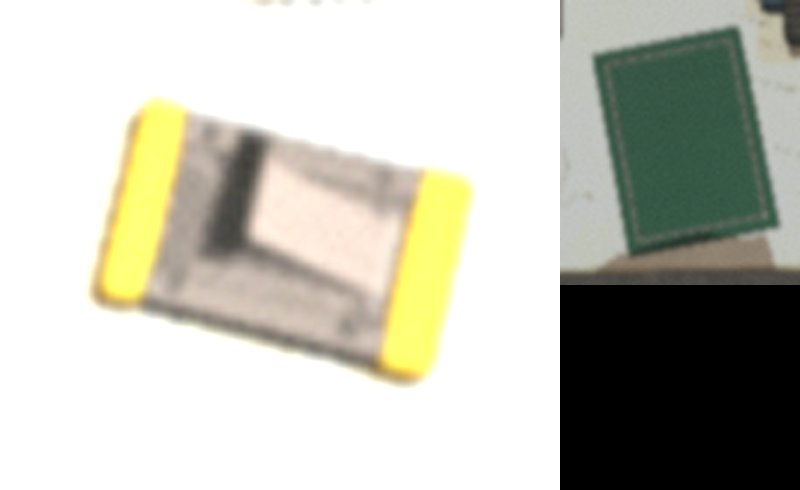

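The crop shows the black foot roll on the left side at zoom (237,195), i.e. pixel (368.9,227.9), and the leg running to the right. So the upper end is the right one (−y), and the mat is cleanly delimited with a yaw of about 11.2°. Next I work out the leg angle and the first move.

```bash
cat >> h.py <<'E'
def mv(P,yaw=None):
    "shift/turn in tool axes from the present pose to TCP P"
    s=env.sense(); M=R.from_euler('xyz',s['tool_rot']).as_matrix()
    d=M.T@(np.array(P)-s['eef_pos']); t=0
    if yaw is not None: t=-(yaw-np.arctan2(M[1,0],M[0,0])); t=(t+np.pi)%(2*np.pi)-np.pi
    print('delta',d.round(4),'turn',round(t,3))
a=np.radians(-104.8); U=np.array([np.cos(a),np.sin(a),0]); V=np.array([-U[1],U[0],0]); C=np.array([.4703,-.2600,.016])
MAT=np.array([.438,-.0385,0]); MY=.195
E
python3 - <<'E'
from h import *
for th in np.arange(0,1.05,.1):
    f=C+U*(.030-.071*np.cos(th))+np.array([0,0,.014+.071*np.sin(th)]); print(round(th,1),proj('top',f).round(1),f.round(3))
print(proj('top',[C+U*sx*.052+V*sy*.032+[0,0,.012] for sx in(1,-1) for sy in (1,-1)]).round(1).tolist())
F=C+U*(-.065); mv([F[0],F[1],.25],1.312)
E
```

```text
0.0 [[356.1 229.1]] [ 0.481 -0.22   0.03 ]
0.1 [[356.7 228.7]] [ 0.481 -0.221  0.037]
0.2 [[357.6 228.2]] [ 0.48  -0.222  0.044]
0.3 [[358.9 227.9]] [ 0.48  -0.223  0.051]
0.4 [[360.4 227.7]] [ 0.479 -0.226  0.058]
0.5 [[362.3 227.6]] [ 0.479 -0.229  0.064]
0.6 [[364.5 227.5]] [ 0.478 -0.232  0.07 ]
0.7 [[366.9 227.6]] [ 0.477 -0.237  0.076]
0.8 [[369.7 227.8]] [ 0.475 -0.241  0.081]
0.9 [[372.6 228.1]] [ 0.474 -0.246  0.086]
1.0 [[375.8 228.4]] [ 0.472 -0.252  0.09 ]
[[402.2, 225.6], [395.9, 254.7], [354.4, 213.7], [347.5, 242.5]]
delta [ 0.3699 -0.2018  0.1544] turn -0.907
```

{"op": "drive_tool", "data": {
  "deltas": [1, 0.37, -0.202, 0.1, -0.907, 1, 0.37, -0.202, 0.1, -0.907, 1, 0.37, -0.202, 0.1, -0.907, 1, 0.37, -0.202, 0.1, -0.907, 1, 0.37, -0.202, 0.1, -0.907, 1, 0.37, -0.202, 0.1, -0.907, 1, 0.37, -0.202, 0.1, -0.907, 1, 0.37, -0.202, 0.1, -0.907, 1, 0.37, -0.202, 0.1, -0.907, 1, 0.37, -0.202, 0.1, -0.907, 1, 0.37, -0.202, 0.1, -0.907, 1, 0.37, -0.202, 0.1, -0.907, 1, 0.37, -0.202, 0.1, -0.907, 1, 0.37, -0.202, 0.1, -0.907, 1, 0.37, -0.202, 0.1, -0.907],
  "newtons": 20
}}

```text
time_s: 1.6
eef_pos: [0.4867, -0.1976, 0.3049]
tool_rot: [3.141, -0.0, 1.311]
force: [0.5, 0.3, -0.1]
opening: -0.0002
gripper_force: 0.0
```

```bash
python3 - <<'E'
from h import *
s=st(); F=C+U*(-.055); mv([F[0],F[1],.225],1.312)
im=env.read_camera('wrist'); im2=env.read_camera('side')
cv2.imwrite('pics/w1.png',np.hstack([cv2.resize(im,(400,300)),cv2.resize(im2,(400,300))]))
o,D=ray('wrist',[[280,210]]); print(o,D)
E
```

```text
1.6 [ 0.4867 -0.1976  0.3049] [ 3.141 -0.     1.311] q [-0.532  0.103  1.696  0.     1.342 -0.273] F [ 0.5  0.3 -0.1] op -0.0002 0.0
delta [-0.0095  0.0001  0.0799] turn -0.001
[ 0.50410625 -0.13207736  0.27340894] [[-0.07243755 -0.25218384 -0.96501289]]
```

View pics/w1.png

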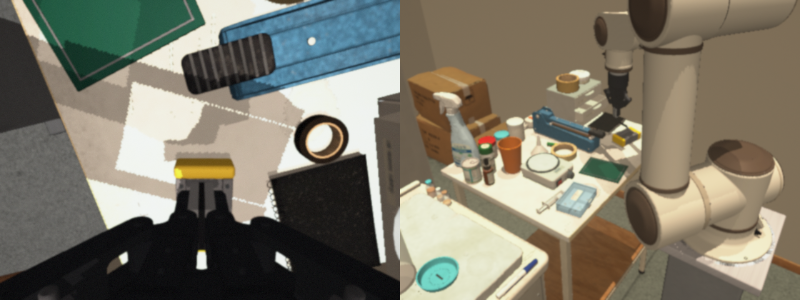

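The wrist view shows the shut fingers in line with the yellow lower end, at (204,168). Now descend behind the foot and push the leg slowly.

{"op": "drive_tool", "data": {
  "deltas": [1, -0.009, 0, 0.04, 0, 1, -0.009, 0, 0.08, 0, 1, -0.009, 0, 0.08, 0, 1, -0.015, 0, 0.08, 0, 1, -0.02, 0, 0.08, 0, 1, -0.024, 0, 0.08, 0, 1, -0.027, 0, 0.08, 0, 1, -0.03, 0, 0.08, 0, 1, -0.032, 0, 0.08, 0, 1, -0.034, 0, 0.08, 0, 1, -0.036, 0, 0.08, 0, 1, -0.038, 0, 0.08, 0, 1, -0.038, 0, 0.08, 0, 1, -0.038, 0, 0.08, 0]
}}

```text
time_s: 3.1
eef_pos: [0.4772, -0.234, 0.2246]
tool_rot: [-3.141, 0.0, 1.312]
force: [0.4, 0.1, -0.8]
opening: 0.0001
gripper_force: 0.0
```

```bash
python3 - <<'E'
from h import *
s=st(); 
im=env.read_camera('wrist'); im2=env.read_camera('top')
cv2.imwrite('pics/w2.png',np.hstack([cv2.resize(im,(400,300)),cv2.resize(im2[195:270,325:425],(400,300))]))
print(((s['eef_pos']-C)@U).round(4))
E
```

```text
3.1 [ 0.4772 -0.234   0.2246] [-3.141  0.     1.312] q [-0.601  0.192  1.77  -0.     1.18  -0.342] F [ 0.4  0.1 -0.8] op 0.0001 0.0
-0.0269
```

View pics/w2.png

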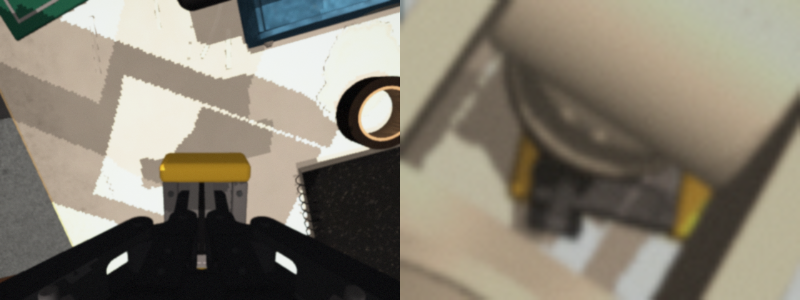

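The wrist view shows the fingers over the case's lower half, with the leg hidden behind them. The meter hasn't moved. Pushing 5 mm further, then backing off for a clear look.

{"op": "drive_tool", "data": {
  "deltas": [1, -0.0015, 0, 0, 0, 1, -0.003, 0, 0, 0, 1, -0.004, 0, 0, 0, 1, -0.005, 0, 0, 0, 1, -0.005, 0, 0, 0, 1, -0.005, 0, 0, 0]
}}

```text
time_s: 3.8
eef_pos: [0.4759, -0.2388, 0.2247]
tool_rot: [-3.141, 0.0, 1.312]
force: [1.0, 1.1, 1.3]
opening: 0.0002
gripper_force: 0.5
```

{"op": "drive_tool", "data": {
  "deltas": [0, 0.03, 0, 0, 0, 0, 0.06, 0, -0.08, 0, 0, 0.09, 0, -0.12, 0, 0, 0.13, 0, -0.15, 0, 0, 0.17, 0, -0.15, 0, 0, 0.17, 0, -0.15, 0, 0, 0.17, 0, -0.15, 0]
}}

```text
time_s: 4.5
eef_pos: [0.5199, -0.0725, 0.3759]
tool_rot: [3.14, -0.0, 1.314]
force: [-0.3, -0.7, 0.1]
opening: 0.0852
gripper_force: 0.0
```

```bash
python3 - <<'E'
from h import *
s=st(); 
im=env.read_camera('wrist'); im2=env.read_camera('top')
cv2.imwrite('pics/w3.png',np.hstack([cv2.resize(im,(400,300)),cv2.resize(im2[195:270,325:425],(400,300),interpolation=2)]))
for th in (.8,.9,1.):
    f=C+U*(.030-.071*np.cos(th))+np.array([0,0,.014+.071*np.sin(th)]); print(th,(proj('top',f)-[325,195])*4+[400,0], proj('wrist',f)/1.4)
E
```

```text
4.5 [ 0.5199 -0.0725  0.3759] [ 3.14  -0.     1.314] q [-0.285  0.057  1.598  0.     1.484 -0.029] F [-0.3 -0.7  0.1] op 0.0852 0.0
0.8 [[578.67180904 131.11538425]] [[201.3293424  278.91163766]]
0.9 [[590.47400274 132.22662839]] [[201.32463601 285.29166056]]
1.0 [[603.08186225 133.74357662]] [[201.31992755 291.72832827]]
```

View pics/w3.png

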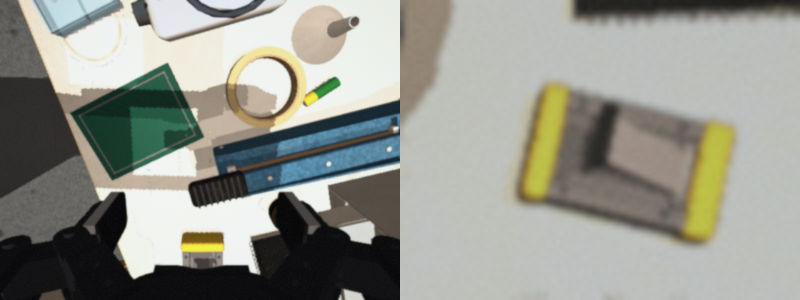

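The top crop shows the foot roll at about (602,136). The prediction for 1.0 rad is (603,134), so the leg seems to be at its stop. Next is a numeric check, including whether the meter slid.

```bash
cat >> h.py <<'E'
def yel(im,roi,z):
    x0,x1,y0,y1=roi; hsv=cv2.cvtColor(im,cv2.COLOR_BGR2HSV); y=cv2.inRange(hsv,(18,110,80),(36,255,255)); m=np.zeros_like(y); m[y0:y1,x0:x1]=y[y0:y1,x0:x1]
    r=cv2.minAreaRect(np.argwhere(m)[:,::-1].astype(np.float32)); Q=onz('top',cv2.boxPoints(r),z); return Q
E
python3 - <<'E'
from h import *
a=cv2.imread('pics/top0.png'); b=env.read_camera('top'); cv2.imwrite('pics/top3.png',b)
for im in (a,b):
    Q=yel(im,(335,415,205,265),.028); e=Q[1]-Q[2]; print(Q.mean(0).round(4),e.round(4))
    g=cv2.cvtColor(im,cv2.COLOR_BGR2GRAY)[218:238,358:386]; w=np.clip(55-g.astype(float),0,None); yy,xx=np.mgrid[218:238,358:386]; print('foot',(w*xx).sum()/w.sum(),(w*yy).sum()/w.sum(),g.min())
s=env.sense(); P=C+U*.044; 
for z in (.25,.19,.18): mv([P[0],P[1],z],1.312)
E
```

```text
[ 0.4705 -0.2603  0.028 ] [0.0266 0.1003 0.    ]
foot 368.3284457478006 227.71554252199414 41
[ 0.4677 -0.2731  0.028 ] [0.0262 0.1012 0.    ]
foot 374.8621495327103 229.25 40
delta [-2.354e-01  2.000e-04  1.241e-01] turn -0.0
delta [-2.354e-01  2.000e-04  1.841e-01] turn -0.0
delta [-2.354e-01  2.000e-04  1.941e-01] turn -0.0
```

The meter slid 13 mm along with the push, so the leg angle needs recomputing.

```bash
python3 - <<'E'
from h import *
for c,name in ((C,'old'),(np.array([.4677,-.2729,.016]),'new')):
  for th in (.4,.5,.6,.7,.8,.9,1.,1.05):
    f=c+U*(.030-.071*np.cos(th))+np.array([0,0,.014+.071*np.sin(th)]); print(name,th,proj('top',f).round(1))
  print('hinge',proj('top',c+U*.03+[0,0,.014]),proj('top',c+U*.037+[0,0,.016]))
a=cv2.imread('pics/top0.png');b=cv2.imread('pics/top3.png')
f=lambda i,x,y:cv2.convertScaleAbs(cv2.resize(i[y:y+60,x:x+80],(400,300),interpolation=2),alpha=1.5)
cv2.imwrite('pics/cmp.png',np.hstack([f(a,335,205),f(b,340,206)]))
E
```

```text
old 0.4 [[360.4 227.7]]
old 0.5 [[362.3 227.6]]
old 0.6 [[364.5 227.5]]
old 0.7 [[366.9 227.6]]
old 0.8 [[369.7 227.8]]
old 0.9 [[372.6 228.1]]
old 1.0 [[375.8 228.4]]
old 1.05 [[377.4 228.7]]
hinge [[389.00962598 237.41024528]] [[392.45382029 238.09739603]]
new 0.4 [[366.7 228.9]]
new 0.5 [[368.7 228.8]]
new 0.6 [[370.9 228.7]]
new 0.7 [[373.4 228.8]]
new 0.8 [[376.1 229. ]]
new 0.9 [[379.1 229.3]]
new 1.0 [[382.3 229.7]]
new 1.05 [[384.  229.9]]
hinge [[395.20773131 238.594073  ]] [[398.66993366 239.28470163]]
```

View pics/cmp.png

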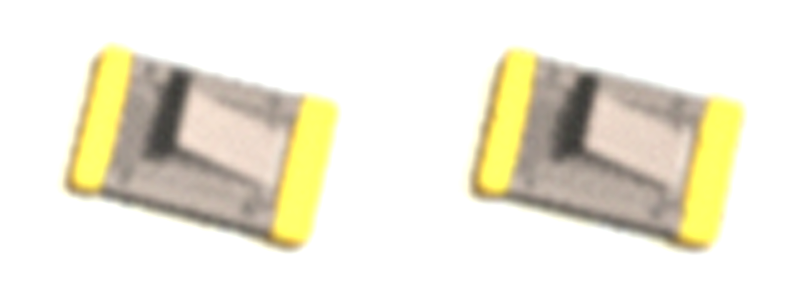

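The comparison shows the leg still at about 0.75 rad and the meter shifted. Friction of the vertical finger on the foot locked it, so I'll push along the foot's arc, forward and upward together.

{"op": "drive_tool", "data": {
  "deltas": [1, -0.05, 0, 0, 0, 1, -0.1, 0, 0, 0, 1, -0.147, 0, 0, 0, 1, -0.147, 0, 0.05, 0, 1, -0.147, 0, 0.1, 0, 1, -0.147, 0, 0.145, 0, 1, -0.155, 0, 0.161, 0, 1, -0.165, 0, 0.161, 0, 1, -0.165, 0, 0.161, 0]
}}

```text
time_s: 5.55
eef_pos: [0.4768, -0.2356, 0.2141]
tool_rot: [-3.142, 0.0, 1.31]
force: [0.5, 0.0, 0.2]
opening: 0.0002
gripper_force: 0.0
```

{"op": "drive_tool", "data": {
  "deltas": [1, -0.004, 0, -0.001, 0, 1, -0.006, 0, -0.004, 0, 1, -0.008, 0, -0.007, 0, 1, -0.01, 0, -0.01, 0, 1, -0.012, 0, -0.013, 0, 1, -0.014, 0, -0.016, 0, 1, -0.016, 0, -0.018, 0, 1, -0.018, 0, -0.02, 0, 1, -0.02, 0, -0.022, 0, 1, -0.021, 0, -0.023, 0, 1, -0.022, 0, -0.024, 0, 1, -0.022, 0, -0.024, 0, 1, -0.022, 0, -0.024, 0]
}}

```text
time_s: 6.85
eef_pos: [0.4716, -0.2551, 0.2376]
tool_rot: [-3.141, -0.0, 1.312]
force: [0.4, 0.4, -0.6]
opening: 0.0002
gripper_force: 0.8
```

{"op": "drive_tool", "data": {
  "deltas": [1, 0.02, 0, 0, 0, 0, 0.05, 0, -0.05, 0, 0, 0.08, 0, -0.1, 0, 0, 0.12, 0, -0.14, 0, 0, 0.16, 0, -0.14, 0, 0, 0.17, 0, -0.14, 0, 0, 0.17, 0, -0.14, 0]
}}

```text
time_s: 7.55
eef_pos: [0.5155, -0.0888, 0.3785]
tool_rot: [3.14, -0.0, 1.315]
force: [-0.3, 0.4, 0.0]
opening: 0.0847
gripper_force: 0.0
```

```bash
cat > leg.py <<'E'
from h import *
im=env.read_camera('top'); st()
Q=yel(im,(335,415,205,270),.028); c=Q.mean(0); print('c',c.round(4),[np.degrees(np.arctan2(*(Q[i]-Q[i-1])[1::-1])).round(1) for i in range(4)])
c=np.r_[c[:2],.016]; u0,v0=proj('top',c+[0,0,.05])[0].astype(int)
x0,y0=u0-18,v0-12
g=cv2.cvtColor(im,cv2.COLOR_BGR2GRAY)[y0:y0+24,x0:x0+28]; w=np.clip(55-g.astype(float),0,None); yy,xx=np.mgrid[y0:y0+24,x0:x0+28]; print('foot',(w*xx).sum()/w.sum(),(w*yy).sum()/w.sum(),g.min())
for th in (.7,.8,.9,1.,1.05):
    f=c+U*(.030-.071*np.cos(th))+np.array([0,0,.014+.071*np.sin(th)]); print(th,proj('top',f).round(1))
E
python3 leg.py
```

```text
7.6 [ 0.5153 -0.09    0.3779] [3.141 0.    1.314] q [-0.32   0.053  1.599 -0.     1.49  -0.063] F [0.6 0.3 0.3] op 0.0854 0.0
c [ 0.4677 -0.2732  0.028 ] [np.float64(75.7), np.float64(-15.2), np.float64(-104.5), np.float64(163.8)]
foot 381.2968460111317 230.03153988868274 39
0.7 [[373.5 228.8]]
0.8 [[376.3 229. ]]
0.9 [[379.3 229.3]]
1.0 [[382.4 229.7]]
1.05 [[384.1 229.9]]
```

The meter held still this time and the leg is at about 0.97. One more nudge, 3 mm further, makes sure it's at the stop.

{"op": "drive_tool", "data": {
  "deltas": [1, -0.05, 0, 0, 0, 1, -0.1, 0, 0, 0, 1, -0.14, 0, 0.02, 0, 1, -0.14, 0, 0.06, 0, 1, -0.14, 0, 0.1, 0, 1, -0.14, 0, 0.145, 0, 1, -0.15, 0, 0.153, 0, 1, -0.157, 0, 0.153, 0, 1, -0.162, 0, 0.149, 0, 1, -0.166, 0, 0.145, 0, 1, -0.169, 0, 0.142, 0, 1, -0.172, 0, 0.139, 0, 1, -0.174, 0, 0.137, 0, 1, -0.175, 0, 0.136, 0, 1, -0.175, 0, 0.136, 0, 1, -0.175, 0, 0.136, 0, 1, -0.175, 0, 0.136, 0]
}}

```text
time_s: 9.3
eef_pos: [0.4704, -0.2598, 0.2417]
tool_rot: [3.142, -0.0, 1.312]
force: [1.7, 2.8, 3.2]
opening: -0.0003
gripper_force: 1.7
```

{"op": "drive_tool", "data": {
  "deltas": [1, 0.02, 0, 0, 0, 0, 0.05, 0, -0.05, 0, 0, 0.08, 0, -0.1, 0, 0, 0.12, 0, -0.14, 0, 0, 0.16, 0, -0.14, 0, 0, 0.17, 0, -0.14, 0, 0, 0.17, 0, -0.14, 0]
}}

```text
time_s: 10.0
eef_pos: [0.5142, -0.0936, 0.3824]
tool_rot: [3.14, -0.0, 1.315]
force: [0.1, -0.3, -0.6]
opening: 0.0847
gripper_force: 0.0
```

```bash
python3 leg.py
```

```text
10.05 [ 0.514  -0.0949  0.3817] [3.141 0.    1.314] q [-0.33   0.05   1.594 -0.     1.498 -0.073] F [-0.9 -0.1 -0.2] op 0.0858 0.0
c [ 0.4676 -0.2736  0.028 ] [np.float64(75.7), np.float64(-15.2), np.float64(-104.5), np.float64(163.8)]
foot 381.9186256781193 230.27667269439422 38
0.7 [[373.8 228.9]]
0.8 [[376.5 229.1]]
0.9 [[379.5 229.3]]
1.0 [[382.7 229.7]]
1.05 [[384.3 230. ]]
```

Force peaked at about 4 N and the meter has now slid slightly, so the leg is at its stop. Next I go over the upper bumper and take it by its sides.

{"op": "drive_tool", "data": {
  "deltas": [0, -0.05, 0, 0, 0, 0, -0.1, 0, 0, 0, 0, -0.15, 0, 0, 0, 0, -0.2, 0, 0, 0, 0, -0.232, 0, 0, 0, 0, -0.232, 0, 0.04, 0, 0, -0.232, 0, 0.08, 0, 0, -0.232, 0, 0.12, 0, 0, -0.232, 0, 0.15, 0, 0, -0.232, 0, 0.175, 0, 0, -0.232, 0, 0.195, 0, 0, -0.232, 0, 0.206, 0, 0, -0.232, 0, 0.206, 0, 0, -0.232, 0, 0.206, 0]
}}

```text
time_s: 11.45
eef_pos: [0.4543, -0.3204, 0.1762]
tool_rot: [3.141, 0.0, 1.311]
force: [-0.6, -0.1, 0.5]
opening: 0.0855
gripper_force: 0.0
```

{"op": "drive_tool", "data": {
  "deltas": [0.1, 0, 0, 0, 0, 0.15, 0, 0, 0, 0, 0.2, 0, 0, 0, 0, 0.25, 0, 0, 0, 0, 0.3, 0, 0, 0, 0, 0.35, 0, 0, 0, 0, 0.4, 0, 0, 0, 0, 0.4, 0, 0, 0, 0],
  "newtons": 25
}}

```text
time_s: 12.25
eef_pos: [0.4547, -0.32, 0.1764]
tool_rot: [3.14, 0.001, 1.312]
force: [1.0, 0.9, 7.2]
opening: 0.0634
gripper_force: 26.6
```

```bash
python3 - <<'E'
from h import *
s=st(); P=s['eef_pos']-[.4676,-.2736,0]; print(P@U,P@V)
im=env.read_camera('wrist'); im2=env.read_camera('side')
cv2.imwrite('pics/g1.png',np.hstack([cv2.resize(im,(400,300)),cv2.resize(im2[140:230,260:380],(400,300),interpolation=2)]))
E
```

```text
12.25 [ 0.4547 -0.32    0.1764] [3.140e+00 1.000e-03 1.312e+00] q [-0.752  0.296  1.752  0.     1.092 -0.493] F [1.  0.9 7.2] op 0.0634 26.6
0.04817556821874939 -0.0005973773974352346
```

Gripped: opening 63 mm, 26 N. Tipping along the arc to about 60°, then a look.

{"op": "drive_tool", "data": {
  "deltas": [0.4, 0.002, 0, -0.006, 0, 0.4, 0.004, 0, -0.0126, 0, 0.4, 0.006, 0, -0.0186, 0, 0.4, 0.009, 0, -0.0246, 0, 0.4, 0.012, 0, -0.03, 0, 0.4, 0.016, 0, -0.036, 0, 0.4, 0.02, 0, -0.041, 0, 0.4, 0.0246, 0, -0.046, 0, 0.4, 0.029, 0, -0.0505, 0, 0.4, 0.034, 0, -0.055, 0, 0.4, 0.0395, 0, -0.059, 0, 0.4, 0.045, 0, -0.063, 0, 0.4, 0.051, 0, -0.066, 0, 0.4, 0.057, 0, -0.069, 0, 0.4, 0.063, 0, -0.0715, 0, 0.4, 0.069, 0, -0.0735, 0, 0.4, 0.069, 0, -0.0735, 0]
}}

```text
time_s: 14.05
eef_pos: [0.4723, -0.2525, 0.2494]
tool_rot: [3.141, -0.0, 1.312]
force: [0.1, -0.1, -4.0]
opening: 0.0635
gripper_force: 28.9
```

```bash
python3 - <<'E'
from h import *
s=st()
im=env.read_camera('wrist'); im2=env.read_camera('side'); im3=env.read_camera('top')
f=lambda i,x,y,w,h:cv2.resize(i[y:y+h,x:x+w],(400,300),interpolation=2)
cv2.imwrite('pics/g2.png',np.vstack([np.hstack([cv2.resize(im,(400,300)),f(im2,280,120,100,75)]),np.hstack([f(im3,325,195,100,75),f(im2,240,60,200,150)])]))
E
```

```text
14.05 [ 0.4723 -0.2525  0.2494] [ 3.141 -0.     1.312] q [-0.635  0.174  1.736  0.     1.232 -0.377] F [ 0.1 -0.1 -4. ] op 0.0635 28.9
```

View pics/g2.png

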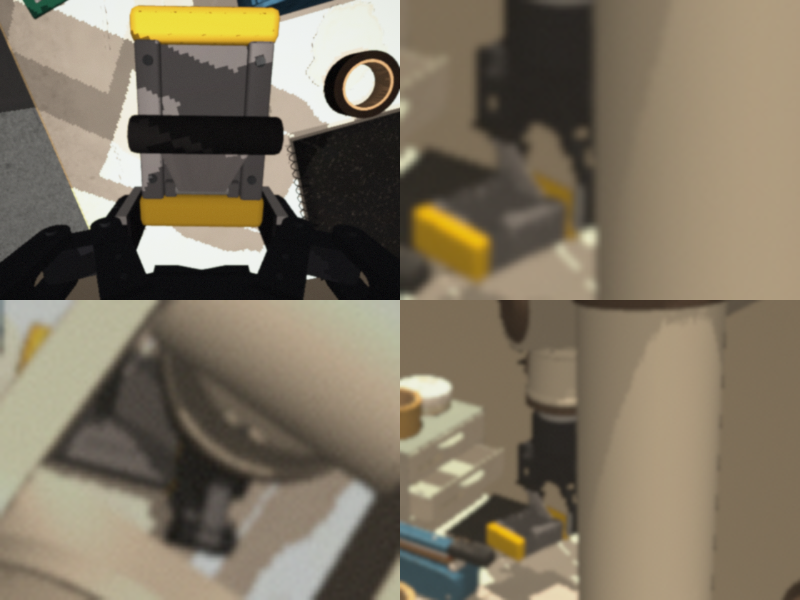

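The wrist view shows that the meter did not turn in the grip: the lower yellow end is at (205,25), the foot at (205,135), and it is being carried level. The pads hold it too firmly at 25 N, so I'll drop to 20 N and see if it swings.

{"op": "drive_tool", "data": {
  "deltas": [0.3, 0, 0, 0, 0, 0.3, 0, 0, 0, 0, 0.3, 0, 0, 0, 0, 0.3, 0, 0, 0, 0],
  "newtons": 20
}}

```text
time_s: 14.6
eef_pos: [0.4721, -0.2533, 0.2492]
tool_rot: [-3.142, -0.0, 1.312]
force: [0.0, -0.4, -3.6]
opening: 0.0637
gripper_force: 28.9
```

```bash
cat > phi.py <<'E'
from h import *
from scipy.optimize import minimize
s=st(); c=cam('wrist'); im=env.read_camera('wrist'); print('tq',np.round(s['torque'],2))
hsv=cv2.cvtColor(im,cv2.COLOR_BGR2HSV); y=cv2.inRange(hsv,(18,110,60),(36,255,255))
n,l,q,ce=cv2.connectedComponentsWithStats(y)
for i in range(1,n):
    if q[i,4]>300: print('yel x0 x1 y0 y1',q[i,0],q[i,0]+q[i,2],q[i,1],q[i,1]+q[i,3])
g=cv2.inRange(hsv,(0,0,0),(180,255,40))
tx=R.from_euler('xyz',s['tool_rot']).as_matrix()[:,0]; P=s['eef_pos']-np.array([0,0,.149])
import sys
px=float(sys.argv[1]) if len(sys.argv)>1 else .046; pz=float(sys.argv[2]) if len(sys.argv)>2 else .007
for d in range(-10,105,10):
    f=np.radians(d); ex=-tx*np.cos(f)+np.array([0,0,np.sin(f)]); ez=tx*np.sin(f)+np.array([0,0,np.cos(f)])
    w=lambda x,z:P+ex*(x-px)+ez*(z-pz)
    print(d,'low end back edge, front edge, bumper inner edge, foot:',proj('wrist',[w(-.052,.016),w(-.052,-.016),w(-.037,.016),w(-.0084,.0737)],c)[:,1].round(0))
E
python3 phi.py
```

```text
14.6 [ 0.4721 -0.2533  0.2492] [-3.142 -0.     1.312] q [-0.636  0.174  1.736  0.     1.232 -0.377] F [ 0.  -0.4 -3.6] op 0.0637 28.9
tq [-0.16  0.02 -0.05]
yel x0 x1 y0 y1 182 392 8 64
yel x0 x1 y0 y1 195 369 272 318
-10 low end back edge, front edge, bumper inner edge, foot: [ -9.   5.  62. 310.]
0 low end back edge, front edge, bumper inner edge, foot: [ -1.  27.  58. 206.]
10 low end back edge, front edge, bumper inner edge, foot: [ 16.  51.  64. 129.]
20 low end back edge, front edge, bumper inner edge, foot: [37. 77. 76. 81.]
30 low end back edge, front edge, bumper inner edge, foot: [ 60. 103.  92.  56.]
40 low end back edge, front edge, bumper inner edge, foot: [ 85. 128. 110.  48.]
50 low end back edge, front edge, bumper inner edge, foot: [110. 154. 130.  51.]
60 low end back edge, front edge, bumper inner edge, foot: [135. 179. 151.  62.]
70 low end back edge, front edge, bumper inner edge, foot: [160. 205. 172.  78.]
80 low end back edge, front edge, bumper inner edge, foot: [185. 231. 194.  96.]
90 low end back edge, front edge, bumper inner edge, foot: [210. 257. 217. 116.]
100 low end back edge, front edge, bumper inner edge, foot: [235. 284. 239. 138.]
```

The grip force stays at 29 N and the meter is still level (torque 0.16 N m). I'll set it back where it was, then retake it with only the very end of the bumper in the pads, more lightly, so that it can swing.

{"op": "drive_tool", "data": {
  "deltas": [0.3, -0.02, 0, 0, 0, 0.3, -0.04, 0, 0, 0, 0.3, -0.06, 0, 0, 0, 0.3, -0.069, 0, 0.01, 0, 0.3, -0.069, 0, 0.03, 0, 0.3, -0.069, 0, 0.045, 0, 0.3, -0.069, 0, 0.055, 0, 0.3, -0.069, 0, 0.063, 0, 0.3, -0.069, 0, 0.068, 0, 0.3, -0.069, 0, 0.071, 0, 0.3, -0.069, 0, 0.0725, 0, 0.3, -0.069, 0, 0.073, 0, 0.3, -0.069, 0, 0.073, 0, 0.1, -0.069, 0, 0.073, 0, 0, -0.069, 0, 0.073, 0, 0, -0.069, 0, 0.073, 0, 0, -0.069, 0, 0.073, 0]
}}

```text
time_s: 16.35
eef_pos: [0.4545, -0.3199, 0.1763]
tool_rot: [3.141, 0.0, 1.312]
force: [-0.4, -0.0, 0.3]
opening: 0.0853
gripper_force: 0.0
```

{"op": "drive_tool", "data": {
  "deltas": [0, -0.002, 0, -0.006, 0, 0, -0.006, 0, -0.012, 0, 0, -0.008, 0, -0.012, 0, 0.1, -0.008, 0, -0.012, 0, 0.15, -0.008, 0, -0.012, 0, 0.2, -0.008, 0, -0.012, 0, 0.25, -0.008, 0, -0.012, 0, 0.27, -0.008, 0, -0.012, 0, 0.27, -0.008, 0, -0.012, 0, 0.27, -0.008, 0, -0.012, 0],
  "newtons": 20
}}

```text
time_s: 17.35
eef_pos: [0.4525, -0.3276, 0.1883]
tool_rot: [3.141, -0.0, 1.312]
force: [-0.5, 1.7, 4.6]
opening: 0.0633
gripper_force: 21.5
```

```bash
python3 phi.py .054 .016 | head -5
```

```text
17.35 [ 0.4525 -0.3276  0.1883] [ 3.141 -0.     1.312] q [-0.765  0.286  1.736  0.     1.119 -0.506] F [-0.5  1.7  4.6] op 0.0633 21.5
tq [0.29 0.08 0.06]
yel x0 x1 y0 y1 190 383 0 44
yel x0 x1 y0 y1 201 363 240 284
-10 low end back edge, front edge, bumper inner edge, foot: [-43. -21.  27. 227.]
```

{"op": "drive_tool", "data": {
  "deltas": [0.27, 0.002, 0, -0.006, 0, 0.27, 0.004, 0, -0.012, 0, 0.27, 0.006, 0, -0.018, 0, 0.27, 0.01, 0, -0.025, 0, 0.27, 0.014, 0, -0.031, 0, 0.27, 0.018, 0, -0.037, 0, 0.27, 0.022, 0, -0.042, 0, 0.27, 0.0265, 0, -0.047, 0, 0.27, 0.0265, 0, -0.047, 0]
}}

```text
time_s: 18.3
eef_pos: [0.4594, -0.3015, 0.2359]
tool_rot: [3.141, 0.0, 1.312]
force: [0.5, -0.7, -3.3]
opening: 0.0631
gripper_force: 22.9
```

```bash
python3 phi.py .05 .016 
```

```text
18.3 [ 0.4594 -0.3015  0.2359] [3.141 0.    1.312] q [-0.721  0.215  1.717  0.     1.209 -0.463] F [ 0.5 -0.7 -3.3] op 0.0631 22.9
tq [-0.14  0.04  0.04]
yel x0 x1 y0 y1 216 244 60 88
yel x0 x1 y0 y1 325 352 62 87
yel x0 x1 y0 y1 204 361 239 287
-10 low end back edge, front edge, bumper inner edge, foot: [-24.  -7.  44. 249.]
0 low end back edge, front edge, bumper inner edge, foot: [ -7.  21.  48. 170.]
10 low end back edge, front edge, bumper inner edge, foot: [ 15.  49.  60. 115.]
20 low end back edge, front edge, bumper inner edge, foot: [40. 77. 77. 81.]
30 low end back edge, front edge, bumper inner edge, foot: [ 66. 105.  96.  66.]
40 low end back edge, front edge, bumper inner edge, foot: [ 92. 132. 116.  64.]
50 low end back edge, front edge, bumper inner edge, foot: [118. 159. 138.  70.]
60 low end back edge, front edge, bumper inner edge, foot: [144. 186. 160.  82.]
70 low end back edge, front edge, bumper inner edge, foot: [170. 212. 182.  98.]
80 low end back edge, front edge, bumper inner edge, foot: [196. 239. 205. 116.]
90 low end back edge, front edge, bumper inner edge, foot: [222. 267. 229. 135.]
100 low end back edge, front edge, bumper inner edge, foot: [248. 295. 253. 156.]
```

Now it swings: the lower bumper at rows 60–88 gives a tilt of about 27°, right on the arc. Continuing to 75°.

{"op": "drive_tool", "data": {
  "deltas": [0.27, 0.007, 0, -0.006, 0, 0.27, 0.014, 0, -0.0115, 0, 0.27, 0.0215, 0, -0.0165, 0, 0.27, 0.03, 0, -0.0205, 0, 0.27, 0.038, 0, -0.0245, 0, 0.27, 0.0465, 0, -0.0275, 0, 0.27, 0.0555, 0, -0.029, 0, 0.27, 0.0645, 0, -0.0305, 0, 0.27, 0.0735, 0, -0.0313, 0, 0.27, 0.0735, 0, -0.0313, 0]
}}

```text
time_s: 19.35
eef_pos: [0.4783, -0.2299, 0.2665]
tool_rot: [-3.141, -0.0, 1.313]
force: [-0.2, 0.6, -3.1]
opening: 0.0628
gripper_force: 23.1
```

```bash
python3 phi.py .05 .016 
```

```text
19.35 [ 0.4783 -0.2299  0.2665] [-3.141 -0.     1.313] q [-0.593  0.147  1.729  0.     1.266 -0.335] F [-0.2  0.6 -3.1] op 0.0628 23.1
tq [-0.18  0.03 -0.01]
yel x0 x1 y0 y1 319 346 81 109
yel x0 x1 y0 y1 221 248 82 108
yel x0 x1 y0 y1 204 360 241 295
-10 low end back edge, front edge, bumper inner edge, foot: [-23.  -7.  44. 250.]
0 low end back edge, front edge, bumper inner edge, foot: [ -7.  21.  49. 170.]
10 low end back edge, front edge, bumper inner edge, foot: [ 15.  49.  61. 115.]
20 low end back edge, front edge, bumper inner edge, foot: [40. 77. 77. 82.]
30 low end back edge, front edge, bumper inner edge, foot: [ 66. 105.  96.  66.]
40 low end back edge, front edge, bumper inner edge, foot: [ 92. 132. 117.  64.]
50 low end back edge, front edge, bumper inner edge, foot: [118. 159. 138.  70.]
60 low end back edge, front edge, bumper inner edge, foot: [144. 186. 160.  82.]
70 low end back edge, front edge, bumper inner edge, foot: [170. 213. 183.  98.]
80 low end back edge, front edge, bumper inner edge, foot: [196. 240. 206. 116.]
90 low end back edge, front edge, bumper inner edge, foot: [222. 267. 229. 135.]
100 low end back edge, front edge, bumper inner edge, foot: [248. 295. 253. 156.]
```

The tilt stalled at about 36°, with the pads' friction holding it as the lever shortens. Easing the grip in small steps and watching the force.

{"op": "drive_tool", "data": {
  "deltas": [0.264, 0, 0, 0, 0, 0.264, 0, 0, 0, 0]
}}

```text
time_s: 19.6
eef_pos: [0.4779, -0.2312, 0.2664]
tool_rot: [-3.141, -0.0, 1.311]
force: [0.5, 0.1, -4.0]
opening: 0.0631
gripper_force: 23.1
```

{"op": "drive_tool", "data": {
  "deltas": [0.26, 0, 0, 0, 0, 0.26, 0, 0, 0, 0]
}}

```text
time_s: 19.8
eef_pos: [0.4779, -0.2312, 0.2664]
tool_rot: [-3.141, -0.0, 1.311]
force: [0.0, -0.4, -3.1]
opening: 0.0631
gripper_force: 18.8
```

```bash
python3 phi.py .05 .016 | head -5
```

```text
19.8 [ 0.4779 -0.2312  0.2664] [-3.141 -0.     1.311] q [-0.596  0.148  1.729  0.     1.265 -0.336] F [ 0.  -0.4 -3.1] op 0.0631 18.8
tq [-0.1   0.11  0.05]
yel x0 x1 y0 y1 224 251 98 122
yel x0 x1 y0 y1 316 343 99 123
yel x0 x1 y0 y1 204 360 242 300
```

Easing works: 18.8 N and about 43° now.

{"op": "drive_tool", "data": {
  "deltas": [0.257, 0, 0, 0, 0, 0.257, 0, 0, 0, 0]
}}

```text
time_s: 20.05
eef_pos: [0.478, -0.231, 0.2665]
tool_rot: [-3.142, -0.0, 1.312]
force: [0.1, 0.6, -4.8]
opening: 0.0635
gripper_force: 12.3
```

{"op": "drive_tool", "data": {
  "deltas": [0.254, 0, 0, 0, 0, 0.254, 0, 0, 0, 0]
}}

```text
time_s: 20.25
eef_pos: [0.478, -0.231, 0.2666]
tool_rot: [-3.142, -0.0, 1.312]
force: [-0.4, 0.5, -2.0]
opening: 0.0636
gripper_force: 6.5
```

```bash
python3 phi.py .05 .016 | head -5
```

```text
20.25 [ 0.478  -0.231   0.2666] [-3.142 -0.     1.312] q [-0.595  0.147  1.729  0.     1.266 -0.336] F [-0.4  0.5 -2. ] op 0.0636 6.5
tq [-0.06  0.09  0.  ]
yel x0 x1 y0 y1 205 360 247 317
-10 low end back edge, front edge, bumper inner edge, foot: [-24.  -7.  44. 250.]
0 low end back edge, front edge, bumper inner edge, foot: [ -7.  21.  49. 170.]
```

```bash
cat > phi2.py <<'E'
from h import *
import sys
s=st(); c=cam('wrist'); im=env.read_camera('wrist'); cv2.imwrite('pics/%s.png'%sys.argv[3],im)
px=float(sys.argv[1]); pz=float(sys.argv[2])
hsv=cv2.cvtColor(im,cv2.COLOR_BGR2HSV); y=cv2.inRange(hsv,(15,90,25),(38,255,255)); y[:,:150]=0; y[:,420:]=0
rows=(y>0).sum(1); print('yel rows',[(i,int(rows[i])) for i in range(0,420,8) if rows[i]>10])
print('gray col',im[60:330:10,285].sum(1).tolist())
tx=R.from_euler('xyz',s['tool_rot']).as_matrix()[:,0]; P=s['eef_pos']-np.array([0,0,.149])
for d in range(30,105,10):
    f=np.radians(d); ex=-tx*np.cos(f)+np.array([0,0,np.sin(f)]); ez=tx*np.sin(f)+np.array([0,0,np.cos(f)])
    w=lambda x,z:P+ex*(x-px)+ez*(z-pz)
    print(d,'low back, low inner, foot, up inner, up end back, up end front:',proj('wrist',[w(-.052,.016),w(-.037,.016),w(-.0084,.0737),w(.037,.016),w(.052,.016),w(.052,-.016)],c)[:,1].round(0), 'low z',w(-.052,-.016)[2].round(4),w(-.052,.016)[2].round(4))
E
python3 phi2.py .05 .016 p2
```

```text
20.3 [ 0.478  -0.231   0.2666] [ 3.142 -0.     1.312] q [-0.595  0.147  1.729  0.     1.265 -0.336] F [ 0.4 -0.4 -3.2] op 0.0634 6.5
yel rows [(152, 47), (160, 15), (248, 133), (256, 145), (264, 150), (272, 156), (280, 155), (288, 151), (296, 127), (304, 139), (312, 136)]
gray col [416, 88, 79, 670, 496, 382, 377, 376, 376, 403, 387, 374, 368, 371, 365, 364, 365, 367, 327, 243, 263, 293, 303, 283, 294, 284, 548]
30 low back, low inner, foot, up inner, up end back, up end front: [ 66.  96.  66. 267. 307. 306.] low z 0.0389 0.0666
40 low back, low inner, foot, up inner, up end back, up end front: [ 92. 116.  64. 268. 307. 319.] low z 0.0275 0.052
50 low back, low inner, foot, up inner, up end back, up end front: [118. 138.  70. 270. 307. 332.] low z 0.0189 0.0394
60 low back, low inner, foot, up inner, up end back, up end front: [144. 160.  82. 273. 307. 344.] low z 0.0132 0.0292
70 low back, low inner, foot, up inner, up end back, up end front: [170. 183.  98. 276. 306. 356.] low z 0.0108 0.0217
80 low back, low inner, foot, up inner, up end back, up end front: [196. 206. 116. 281. 305. 367.] low z 0.0116 0.0171
90 low back, low inner, foot, up inner, up end back, up end front: [222. 229. 135. 286. 305. 377.] low z 0.0156 0.0156
100 low back, low inner, foot, up inner, up end back, up end front: [248. 253. 156. 291. 304. 386.] low z 0.0227 0.0171
```

Now about 62–65° at 6.5 N. Lowering until the lower edge touches, then dragging to finish the turn.

{"op": "drive_tool", "data": {
  "deltas": [0.254, 0.002, 0, 0.003, 0, 0.254, 0.004, 0, 0.006, 0, 0.254, 0.006, 0, 0.008, 0, 0.254, 0.008, 0, 0.01, 0, 0.254, 0.008, 0, 0.01, 0]
}}

```text
time_s: 20.85
eef_pos: [0.4804, -0.2234, 0.2577]
tool_rot: [3.139, 0.001, 1.312]
force: [-1.5, -1.2, 11.1]
opening: 0.064
gripper_force: 11.5
```

```bash
python3 phi2.py .05 .022 p3
```

```text
20.85 [ 0.4804 -0.2234  0.2577] [3.139e+00 1.000e-03 1.312e+00] q [-0.581  0.153  1.742 -0.     1.244 -0.322] F [-1.5 -1.2 11.1] op 0.064 11.5
yel rows [(160, 40), (168, 50), (176, 11), (272, 156), (280, 159), (288, 163), (296, 165), (304, 161), (312, 158), (320, 137), (328, 147), (336, 139)]
gray col [43, 418, 87, 75, 507, 378, 383, 374, 373, 375, 583, 371, 372, 371, 368, 363, 362, 368, 362, 358, 300, 252, 274, 292, 303, 292, 285]
30 low back, low inner, foot, up inner, up end back, up end front: [ 74. 103.  80. 268. 307. 306.] low z 0.0247 0.0524
40 low back, low inner, foot, up inner, up end back, up end front: [100. 124.  79. 271. 309. 320.] low z 0.0139 0.0384
50 low back, low inner, foot, up inner, up end back, up end front: [126. 146.  85. 276. 312. 335.] low z 0.0061 0.0266
60 low back, low inner, foot, up inner, up end back, up end front: [152. 168.  97. 281. 314. 349.] low z 0.0013 0.0173
70 low back, low inner, foot, up inner, up end back, up end front: [178. 191. 111. 286. 316. 364.] low z -0.0002 0.0107
80 low back, low inner, foot, up inner, up end back, up end front: [204. 214. 129. 292. 318. 377.] low z 0.0017 0.0072
90 low back, low inner, foot, up inner, up end back, up end front: [230. 238. 147. 298. 319. 390.] low z 0.0067 0.0067
100 low back, low inner, foot, up inner, up end back, up end front: [256. 262. 167. 304. 319. 401.] low z 0.0149 0.0093
```

Contact is made (11 N). Easing up 3 mm and dragging backward.

{"op": "drive_tool", "data": {
  "deltas": [0.254, 0.002, 0, -0.003, 0, 0.254, 0.007, 0, -0.004, 0, 0.254, 0.012, 0, -0.004, 0, 0.254, 0.017, 0, -0.004, 0, 0.254, 0.022, 0, -0.004, 0, 0.254, 0.022, 0, -0.004, 0]
}}

```text
time_s: 21.5
eef_pos: [0.4858, -0.2012, 0.2603]
tool_rot: [-3.141, -0.0, 1.313]
force: [0.2, -0.3, -3.8]
opening: 0.0637
gripper_force: 9.6
```

```bash
python3 phi2.py .05 .022 p4
```

```text
21.5 [ 0.4858 -0.2012  0.2603] [-3.141 -0.     1.313] q [-0.539  0.144  1.747  0.     1.252 -0.281] F [ 0.2 -0.3 -3.8] op 0.0637 9.6
yel rows [(176, 22), (184, 49), (192, 13), (272, 148), (280, 157), (288, 161), (296, 164), (304, 161), (312, 159), (320, 137), (328, 143), (336, 147)]
gray col [177, 275, 259, 139, 119, 70, 48, 365, 370, 373, 386, 372, 381, 378, 377, 379, 380, 383, 376, 378, 306, 228, 250, 291, 307, 300, 298]
30 low back, low inner, foot, up inner, up end back, up end front: [ 75. 104.  81. 268. 307. 306.] low z 0.0274 0.0551
40 low back, low inner, foot, up inner, up end back, up end front: [101. 125.  80. 272. 310. 321.] low z 0.0166 0.0412
50 low back, low inner, foot, up inner, up end back, up end front: [127. 146.  86. 276. 312. 335.] low z 0.0087 0.0293
60 low back, low inner, foot, up inner, up end back, up end front: [153. 169.  97. 281. 315. 350.] low z 0.004 0.02
70 low back, low inner, foot, up inner, up end back, up end front: [179. 192. 112. 287. 317. 364.] low z 0.0024 0.0134
80 low back, low inner, foot, up inner, up end back, up end front: [204. 215. 129. 293. 318. 377.] low z 0.0042 0.0098
90 low back, low inner, foot, up inner, up end back, up end front: [230. 238. 148. 299. 319. 390.] low z 0.0093 0.0093
100 low back, low inner, foot, up inner, up end back, up end front: [257. 262. 168. 305. 320. 401.] low z 0.0174 0.0119
```

About 71° and hanging clear. I'll carry it back into the free area, away from the sealer, then press down while dragging to bring it upright.

{"op": "drive_tool", "data": {
  "deltas": [0.254, 0, 0, -0.01, 0, 0.254, -0.01, 0, -0.012, 0, 0.254, -0.025, 0, -0.012, 0, 0.254, -0.045, 0, -0.012, 0, 0.254, -0.06, 0, -0.012, 0, 0.254, -0.07, 0, -0.012, 0, 0.254, -0.073, 0, -0.008, 0, 0.254, -0.073, 0, -0.003, 0, 0.254, -0.07, 0, 0, 0, 0.254, -0.065, 0, 0.002, 0, 0.254, -0.06, 0, 0.003, 0, 0.254, -0.055, 0, 0.003, 0, 0.254, -0.05, 0, 0.003, 0, 0.254, -0.05, 0, 0.003, 0]
}}

```text
time_s: 22.95
eef_pos: [0.4732, -0.2494, 0.2575]
tool_rot: [3.142, -0.0, 1.313]
force: [-0.4, 1.4, -0.3]
opening: 0.0639
gripper_force: 10.4
```

```bash
python3 phi2.py .05 .022 p5; python3 -c "
from h import *
print(onz('top',[[311,215],[318,219],[306,219]],.05))"
```

```text
22.95 [ 0.4732 -0.2494  0.2575] [ 3.142 -0.     1.313] q [-0.629  0.164  1.729  0.     1.248 -0.371] F [-0.4  1.4 -0.3] op 0.0639 10.4
yel rows [(208, 50), (272, 79), (280, 154), (288, 161), (296, 165), (304, 164), (312, 162), (320, 157), (328, 144), (336, 153), (344, 152), (352, 142)]
gray col [696, 703, 702, 698, 678, 413, 414, 54, 320, 338, 338, 338, 340, 342, 342, 336, 336, 340, 343, 340, 326, 307, 231, 269, 308, 303, 307]
30 low back, low inner, foot, up inner, up end back, up end front: [ 75. 104.  81. 268. 307. 306.] low z 0.0246 0.0523
40 low back, low inner, foot, up inner, up end back, up end front: [101. 125.  79. 272. 310. 321.] low z 0.0138 0.0384
50 low back, low inner, foot, up inner, up end back, up end front: [127. 146.  86. 276. 312. 335.] low z 0.0059 0.0265
60 low back, low inner, foot, up inner, up end back, up end front: [153. 169.  97. 281. 315. 350.] low z 0.0012 0.0172
70 low back, low inner, foot, up inner, up end back, up end front: [179. 192. 112. 287. 317. 364.] low z -0.0003 0.0106
80 low back, low inner, foot, up inner, up end back, up end front: [204. 215. 129. 293. 318. 378.] low z 0.0014 0.007
90 low back, low inner, foot, up inner, up end back, up end front: [230. 238. 148. 299. 319. 390.] low z 0.0065 0.0065
100 low back, low inner, foot, up inner, up end back, up end front: [257. 262. 167. 305. 320. 401.] low z 0.0146 0.0091
[[ 0.50824945 -0.1243418   0.05      ]
 [ 0.49961725 -0.13886816  0.05      ]
 [ 0.49979864 -0.11375913  0.05      ]]
```

About 81°. Finishing the last stretch.

{"op": "drive_tool", "data": {
  "deltas": [0.254, 0.004, 0, 0.001, 0, 0.254, 0.008, 0, 0.002, 0, 0.254, 0.012, 0, 0.0035, 0, 0.254, 0.015, 0, 0.0045, 0, 0.254, 0.016, 0, 0.0055, 0, 0.254, 0.016, 0, 0.0055, 0]
}}

```text
time_s: 23.6
eef_pos: [0.477, -0.2349, 0.253]
tool_rot: [3.141, 0.001, 1.312]
force: [-6.4, 0.6, 15.0]
opening: 0.0635
gripper_force: 12.7
```

```bash
python3 phi2.py .05 .022 p6
```

```text
23.6 [ 0.477  -0.2349  0.253 ] [3.141e+00 1.000e-03 1.312e+00] q [-0.602  0.162  1.742 -0.     1.237 -0.343] F [-6.4  0.6 15. ] op 0.0635 12.7
yel rows [(224, 44), (232, 15), (280, 146), (288, 159), (296, 166), (304, 167), (312, 166), (320, 165), (328, 145), (336, 148), (344, 159), (352, 157), (360, 151)]
gray col [412, 668, 703, 705, 702, 419, 414, 410, 542, 55, 329, 332, 334, 330, 333, 335, 331, 322, 333, 333, 330, 253, 203, 239, 318, 310, 315]
30 low back, low inner, foot, up inner, up end back, up end front: [ 74. 103.  80. 268. 307. 306.] low z 0.02 0.0477
40 low back, low inner, foot, up inner, up end back, up end front: [100. 124.  79. 272. 310. 321.] low z 0.0093 0.0338
50 low back, low inner, foot, up inner, up end back, up end front: [126. 146.  85. 276. 312. 335.] low z 0.0014 0.022
60 low back, low inner, foot, up inner, up end back, up end front: [152. 168.  97. 281. 314. 350.] low z -0.0033 0.0126
70 low back, low inner, foot, up inner, up end back, up end front: [178. 191. 112. 286. 316. 364.] low z -0.0048 0.0061
80 low back, low inner, foot, up inner, up end back, up end front: [204. 214. 129. 292. 318. 377.] low z -0.003 0.0025
90 low back, low inner, foot, up inner, up end back, up end front: [230. 238. 147. 298. 319. 390.] low z 0.002 0.002
100 low back, low inner, foot, up inner, up end back, up end front: [256. 262. 167. 305. 319. 401.] low z 0.0102 0.0046
```

It's at about 88°, with the flat end pressed on the table at 15 N. Easing the pressure and letting go.

{"op": "drive_tool", "data": {
  "deltas": [0.254, 0, 0, -0.001, 0, 0.252, 0, 0, -0.0015, 0, 0.248, 0, 0, -0.0015, 0, 0.24, 0, 0, -0.0015, 0, 0.2, 0, 0, -0.0015, 0, 0.1, 0, 0, -0.0015, 0, 0, 0, 0, -0.0015, 0, 0, 0, 0, -0.0015, 0, 0, 0, 0, -0.0015, 0, 0, 0, 0, -0.0015, 0, 0, 0, 0, -0.0015, 0]
}}

```text
time_s: 24.75
eef_pos: [0.477, -0.2348, 0.2535]
tool_rot: [-3.141, -0.0, 1.312]
force: [-0.2, 1.3, 0.5]
opening: 0.0853
gripper_force: 0.0
```

```bash
python3 phi2.py .05 .022 p7
```

```text
24.75 [ 0.477  -0.2348  0.2535] [-3.141 -0.     1.312] q [-0.602  0.162  1.741  0.     1.239 -0.343] F [-0.2  1.3  0.5] op 0.0853 0.0
yel rows [(224, 46), (232, 15), (280, 91), (288, 152), (296, 159), (304, 163), (312, 162), (320, 160), (328, 138), (336, 149), (344, 158), (352, 155), (360, 150)]
gray col [410, 685, 693, 703, 705, 415, 412, 412, 419, 53, 334, 332, 329, 331, 335, 331, 338, 336, 336, 333, 328, 274, 253, 216, 299, 309, 311]
30 low back, low inner, foot, up inner, up end back, up end front: [ 74. 103.  81. 268. 307. 306.] low z 0.0206 0.0483
40 low back, low inner, foot, up inner, up end back, up end front: [101. 124.  79. 272. 310. 321.] low z 0.0098 0.0343
50 low back, low inner, foot, up inner, up end back, up end front: [127. 146.  86. 276. 312. 335.] low z 0.0019 0.0225
60 low back, low inner, foot, up inner, up end back, up end front: [153. 169.  97. 281. 315. 350.] low z -0.0029 0.0131
70 low back, low inner, foot, up inner, up end back, up end front: [179. 191. 112. 287. 316. 364.] low z -0.0044 0.0066
80 low back, low inner, foot, up inner, up end back, up end front: [204. 215. 129. 293. 318. 377.] low z -0.0026 0.003
90 low back, low inner, foot, up inner, up end back, up end front: [230. 238. 148. 299. 319. 390.] low z 0.0025 0.0025
100 low back, low inner, foot, up inner, up end back, up end front: [257. 262. 167. 305. 319. 401.] low z 0.0106 0.0051
```

View pics/p7.png

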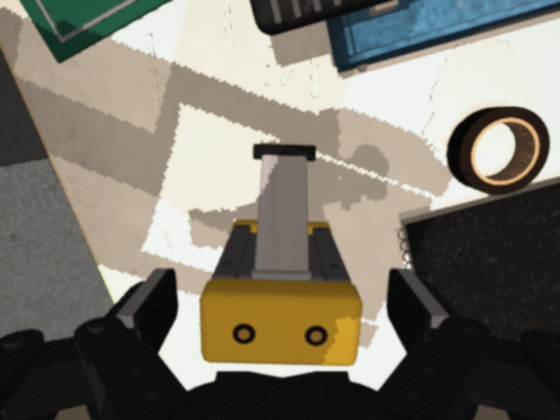

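The picture shows the meter standing free on its lower end: top face x 201–360, rows 283–365, with the leg pointing up-image to the foot at (285,150). Next I locate it for the new grip.

```bash
python3 - <<'E'
from h import *
s=st(); c=cam('wrist'); im=cv2.imread('pics/p7.png')
Q=onz('wrist',[[204,283],[358,284],[359,364],[201,362]],.104,c); print(Q.round(4),Q.mean(0).round(4),np.linalg.norm(Q-np.roll(Q,1,0),axis=1).round(4))
e=Q[1]-Q[0]; f=Q[2]-Q[3]; print(np.degrees(np.arctan2(e[1],e[0])),np.degrees(np.arctan2(f[1],f[0])))
F=onz('wrist',[[285,151]],.016+.0436-.016+.0,c); print('foot',F, (F[0]-Q.mean(0))@-U)
m=Q.mean(0)
mv([m[0],m[1],.20],1.312)
E
```

```text
24.8 [ 0.477  -0.2348  0.2535] [-3.142 -0.     1.312] q [-0.602  0.162  1.741  0.     1.239 -0.343] F [-0.7  0.5 -0.5] op 0.0854 0.0
[[ 0.451  -0.2202  0.104 ]
 [ 0.506  -0.2351  0.104 ]
 [ 0.4994 -0.2695  0.104 ]
 [ 0.4391 -0.2526  0.104 ]] [ 0.4739 -0.2444  0.104 ] [0.0345 0.057  0.035  0.0626]
-15.21192247164257 -15.65337147263121
foot [[ 0.49118131 -0.18701554  0.0436    ]] 0.05986544105358237
delta [-0.01   -0.0006  0.0535] turn -0.0
```

```bash
python3 - <<'E'
from h import *
c=cam('wrist'); im=cv2.imread('pics/p7.png')
for m in ([.4739,-.2444,0],[.4763,-.2355,0],[.4725,-.2493,0]):
  m=np.array(m)
  # meter geometry: up=x, back=-U
  w=lambda x,z:m+[0,0,.052+x]-U*z
  print('edges top back/front, low back, low inner, hinge', proj('wrist',[w(.052,.016),w(.052,-.016),w(-.052,.016),w(-.037,.016),w(.03,.016)],c)[:,1].round(0))
  print([(th,proj('wrist',w(.03-.071*np.cos(th),.014+.071*np.sin(th)),c)[0].round(0).tolist()) for th in (.6,.7,.8,.9,1.)])
p=im[:,300].astype(int); print([(r,p[r].tolist()) for r in range(218,300,4)])
p=im[:,335].astype(int); print([(r,p[r].tolist()) for r in range(210,300,4)])
E
```

```text
edges top back/front, low back, low inner, hinge [287. 360. 212. 218. 263.]
[(0.6, [281.0, 158.0]), (0.7, [281.0, 148.0]), (0.8, [281.0, 139.0]), (0.9, [281.0, 131.0]), (1.0, [281.0, 123.0])]
edges top back/front, low back, low inner, hinge [264. 340. 198. 204. 243.]
[(0.6, [281.0, 141.0]), (0.7, [281.0, 131.0]), (0.8, [281.0, 121.0]), (0.9, [281.0, 112.0]), (1.0, [281.0, 103.0])]
edges top back/front, low back, low inner, hinge [299. 371. 219. 226. 274.]
[(0.6, [281.0, 167.0]), (0.7, [281.0, 158.0]), (0.8, [281.0, 149.0]), (0.9, [281.0, 141.0]), (1.0, [281.0, 133.0])]
[(218, [105, 109, 119]), (222, [100, 104, 114]), (226, [105, 109, 117]), (230, [105, 110, 118]), (234, [105, 111, 118]), (238, [104, 109, 117]), (242, [101, 108, 115]), (246, [105, 110, 118]), (250, [103, 105, 114]), (254, [103, 108, 117]), (258, [103, 107, 117]), (262, [104, 109, 119]), (266, [104, 107, 116]), (270, [89, 93, 99]), (274, [88, 93, 96]), (278, [101, 107, 111]), (282, [28, 79, 104]), (286, [21, 82, 110]), (290, [20, 82, 111]), (294, [23, 93, 125]), (298, [26, 110, 145])]
[(210, [163, 180, 198]), (214, [164, 182, 199]), (218, [164, 182, 198]), (222, [165, 185, 200]), (226, [166, 183, 201]), (230, [164, 183, 199]), (234, [165, 183, 200]), (238, [157, 175, 191]), (242, [112, 124, 136]), (246, [55, 59, 65]), (250, [43, 41, 45]), (254, [42, 42, 46]), (258, [40, 40, 44]), (262, [43, 43, 44]), (266, [31, 32, 30]), (270, [44, 44, 46]), (274, [43, 44, 45]), (278, [47, 47, 51]), (282, [32, 71, 92]), (286, [23, 81, 107]), (290, [21, 82, 110]), (294, [21, 87, 117]), (298, [28, 107, 143])]
```

Comparing the rows, the foot at row 151 instead of about 131 says the leg is now near 0.8 rad: its foot hit the sealer during the drag. I can mend that here. Take the standing meter near the top with a light grip, lean it back on its leg, and pull it forward, so that friction at the foot opens the leg to its stop.

{"op": "drive_tool", "data": {
  "deltas": [0, -0.007, 0, 0, 0, 0, -0.015, 0, 0, 0, 0, -0.015, 0, 0.006, 0, 0, -0.015, 0, 0.0125, 0, 0.1, -0.015, 0, 0.0125, 0, 0.17, -0.015, 0, 0.0125, 0, 0.22, -0.015, 0, 0.0125, 0, 0.245, -0.015, 0, 0.0125, 0, 0.255, -0.015, 0, 0.0125, 0, 0.255, -0.015, 0, 0.0125, 0]
}}

```text
time_s: 25.8
eef_pos: [0.4731, -0.2493, 0.2413]
tool_rot: [3.141, 0.0, 1.312]
force: [-2.7, -0.2, 5.3]
opening: 0.0637
gripper_force: 17.5
```

{"op": "drive_tool", "data": {
  "deltas": [0.255, 0.005, 0, 0, 0, 0.255, 0.01, 0, -0.001, 0, 0.255, 0.015, 0, -0.001, 0, 0.255, 0.02, 0, -0.001, 0, 0.255, 0.025, 0, -0.001, 0, 0.255, 0.03, 0, 0, 0, 0.255, 0.035, 0, 0.001, 0, 0.255, 0.04, 0, 0.002, 0, 0.255, 0.044, 0, 0.003, 0, 0.255, 0.046, 0, 0.004, 0, 0.255, 0.046, 0, 0.004, 0]
}}

```text
time_s: 26.9
eef_pos: [0.4852, -0.2043, 0.2376]
tool_rot: [3.141, -0.0, 1.312]
force: [-1.4, 3.2, 10.2]
opening: 0.0638
gripper_force: 16.5
```

```bash
cat > fit.py <<'E'
from h import *
import sys
# print colour transitions along the image column(s) and predictions for lean psi about grip point (px,pz)
s=st(); c=cam('wrist'); im=env.read_camera('wrist'); cv2.imwrite('pics/%s.png'%sys.argv[1],im)
px,pz=map(float,sys.argv[2:4])
hsv=cv2.cvtColor(im,cv2.COLOR_BGR2HSV); y=cv2.inRange(hsv,(15,90,25),(38,255,255)); y[:,:150]=0; y[:,420:]=0
r=(y>0).sum(1)>12; b=np.flatnonzero(np.diff(r.astype(int))); print('yellow bands',b.tolist())
d=(im[:,262:306].sum(2)<200).mean(1)>.7; b=np.flatnonzero(np.diff(d.astype(int))); print('dark bands',b.tolist())
tx=R.from_euler('xyz',s['tool_rot']).as_matrix()[:,0]; P=s['eef_pos']-np.array([0,0,.149]); z=np.array([0,0,1.])
for psi in np.arange(-.1,.75,.1):
    ex=tx*np.sin(psi)+z*np.cos(psi); ez=tx*np.cos(psi)-z*np.sin(psi); w=lambda x,q:P+ex*(x-px)+ez*(q-pz)
    f=lambda th:w(.03-.071*np.cos(th),.014+.071*np.sin(th))
    print(round(psi,1),'lowback,lowin,upin,topback,topfront',proj('wrist',[w(-.052,.016),w(-.037,.016),w(.037,.016),w(.052,.016),w(.052,-.016)],c)[:,1].round(0),'foot .7-1:',[(int(proj('wrist',f(t),c)[0,1]),round(f(t)[2]*1e3)) for t in (.7,.8,.9,1.)],'zlow',w(-.052,.016)[2].round(4))
E
python3 fit.py p8 .04 0
```

```text
26.9 [ 0.4852 -0.2043  0.2376] [ 3.141 -0.     1.312] q [-5.450e-01  1.680e-01  1.769e+00  1.000e-03  1.204e+00 -2.870e-01] F [-1.4  3.2 10.2] op 0.0638 16.5
yellow bands [263, 359]
dark bands [29, 31, 32, 65, 67, 68, 70, 72, 75, 77, 79, 81, 83, 84, 87, 89, 95, 114, 171, 179, 376]
-0.1 lowback,lowin,upin,topback,topfront [188. 196. 260. 283. 359.] foot .7-1: [(118, 31), (107, 36), (97, 42), (88, 48)] zlow -0.0013
0.0 lowback,lowin,upin,topback,topfront [202. 208. 259. 277. 360.] foot .7-1: [(130, 24), (120, 29), (109, 34), (100, 40)] zlow -0.0034
0.1 lowback,lowin,upin,topback,topfront [216. 220. 258. 272. 360.] foot .7-1: [(143, 19), (132, 23), (122, 28), (112, 33)] zlow -0.0045
0.2 lowback,lowin,upin,topback,topfront [230. 233. 258. 267. 359.] foot .7-1: [(156, 14), (145, 17), (134, 22), (124, 27)] zlow -0.0047
0.3 lowback,lowin,upin,topback,topfront [244. 245. 258. 263. 357.] foot .7-1: [(168, 10), (158, 13), (147, 16), (137, 21)] zlow -0.004
0.4 lowback,lowin,upin,topback,topfront [258. 258. 259. 259. 355.] foot .7-1: [(182, 6), (171, 9), (160, 12), (150, 15)] zlow -0.0024
0.5 lowback,lowin,upin,topback,topfront [273. 271. 260. 256. 353.] foot .7-1: [(195, 4), (184, 5), (173, 8), (163, 11)] zlow 0.0002
0.6 lowback,lowin,upin,topback,topfront [288. 285. 261. 253. 349.] foot .7-1: [(208, 2), (197, 3), (186, 5), (176, 7)] zlow 0.0036
0.7 lowback,lowin,upin,topback,topfront [303. 298. 263. 251. 345.] foot .7-1: [(221, 1), (210, 1), (200, 2), (189, 4)] zlow 0.0079
```

It's leaning: the foot is at rows 171–179 and the foot and edge are loaded. Now pulling forward with an eased grip.

{"op": "drive_tool", "data": {
  "deltas": [0.253, -0.001, 0, 0, 0, 0.253, -0.004, 0, 0.0005, 0, 0.253, -0.008, 0, 0.001, 0, 0.253, -0.012, 0, 0.0015, 0, 0.253, -0.016, 0, 0.002, 0, 0.253, -0.02, 0, 0.0025, 0, 0.253, -0.024, 0, 0.0025, 0, 0.253, -0.028, 0, 0.0025, 0, 0.253, -0.028, 0, 0.0025, 0]
}}

```text
time_s: 27.85
eef_pos: [0.4778, -0.2319, 0.2348]
tool_rot: [3.141, -0.0, 1.312]
force: [-1.6, 0.2, 7.0]
opening: 0.0641
gripper_force: 15.9
```

```bash
python3 fit.py p9 .04 0; python3 - <<'E'
import cv2,numpy as np
a=cv2.imread('pics/p8.png');b=cv2.imread('pics/p9.png')
cv2.imwrite('pics/ab.png',np.hstack([a[90:390,100:500],b[90:390,100:500]]))
E
```

```text
27.85 [ 0.4778 -0.2319  0.2348] [ 3.141 -0.     1.312] q [-0.597  0.18   1.761  0.     1.2   -0.338] F [-1.6  0.2  7. ] op 0.0641 15.9
yellow bands [219, 225, 264, 365]
dark bands [8, 26, 129, 140, 266, 270, 376]
-0.1 lowback,lowin,upin,topback,topfront [188. 196. 260. 283. 359.] foot .7-1: [(118, 28), (107, 33), (97, 39), (88, 45)] zlow -0.0042
0.0 lowback,lowin,upin,topback,topfront [202. 208. 259. 277. 360.] foot .7-1: [(130, 21), (119, 26), (109, 32), (100, 37)] zlow -0.0062
0.1 lowback,lowin,upin,topback,topfront [216. 220. 258. 272. 360.] foot .7-1: [(143, 16), (132, 20), (122, 25), (112, 30)] zlow -0.0074
0.2 lowback,lowin,upin,topback,topfront [230. 233. 258. 267. 359.] foot .7-1: [(155, 11), (145, 15), (134, 19), (124, 24)] zlow -0.0076
0.3 lowback,lowin,upin,topback,topfront [244. 245. 258. 263. 357.] foot .7-1: [(168, 7), (158, 10), (147, 14), (137, 18)] zlow -0.0068
0.4 lowback,lowin,upin,topback,topfront [258. 258. 259. 259. 355.] foot .7-1: [(181, 3), (171, 6), (160, 9), (150, 13)] zlow -0.0052
0.5 lowback,lowin,upin,topback,topfront [273. 271. 260. 256. 353.] foot .7-1: [(195, 1), (184, 2), (173, 5), (163, 8)] zlow -0.0026
0.6 lowback,lowin,upin,topback,topfront [288. 285. 261. 253. 349.] foot .7-1: [(208, -1), (197, 0), (186, 2), (176, 4)] zlow 0.0008
0.7 lowback,lowin,upin,topback,topfront [303. 298. 263. 251. 345.] foot .7-1: [(221, -2), (210, -2), (200, 0), (189, 1)] zlow 0.0051
```

View pics/ab.png

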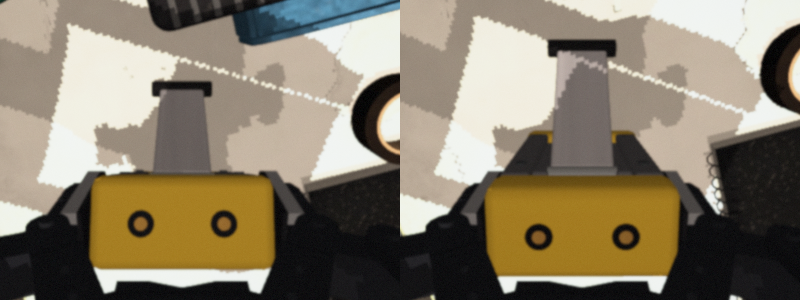

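The pair of pictures shows the meter leaned at left (top face rows 175–268, foot at 88) and nearly upright again at right (lower bumper visible at 135, foot at 47). So pulling at the top only un-tilted it, and the leg is still at about 0.8. A better way: hold it firmly upright, set the foot on the fixed sealer arm and lower it there along the arc, so the foot is pushed out and up. First I locate the arm's end from two views.

```bash
python3 - <<'E'
from h import *
from scipy.optimize import least_squares
s=env.sense(); K,d,r,t=cam('wrist'); Rc=cv2.Rodrigues(r)[0]; M=R.from_euler('xyz',s['tool_rot']).as_matrix()
Rtc=Rc@M; ttc=Rc@s['eef_pos']+t   # tool->cam
def wc(p,rot):
    M2=R.from_euler('xyz',rot).as_matrix(); R2=Rtc@M2.T; return K,d,cv2.Rodrigues(R2)[0].ravel(),ttc-R2@np.array(p)
c1=wc([.4867,-.1976,.3049],[3.141,0,1.311]); c3=wc([.5199,-.0725,.3759],[3.14,0,1.314])
a=cv2.imread('pics/top0.png'); g=a.sum(2)
m=(g<150).astype(np.uint8); m[:180]=0; m[225:]=0; m[:,:295]=0; m[:,330:]=0
n,l,q,ce=cv2.connectedComponentsWithStats(m); i=1+np.argmax(q[1:,4]); print('handle top px',q[i],ce[i])
# end-of-handle mid points: top view (bottom middle), wrist w1 (left end middle), w3 (left end middle)
pt=[q[i,0]+q[i,2]/2, q[i,1]+q[i,3]]
# w1: left end from (183,55)-(187,95) in 400x300 -> x1.4 ; w3: left end (190,182)-(195,206)
obs=[(cam('top'),pt),(c1,(184*1.4,75*1.4)),(c3,(191*1.4,195*1.4))]
f=lambda X:np.concatenate([proj('',X,c)[0]-p for c,p in obs])
o=least_squares(f,[.51,-.13,.08],loss='soft_l1'); print(o.x.round(4),f(o.x).round(1))
w=np.argwhere(m*(l==i)); 
for z in(.07,.08): print(z,onz('top',[[q[i,0],q[i,1]+q[i,3]],[q[i,0]+q[i,2],q[i,1]+q[i,3]],[q[i,0],q[i,1]],[q[i,0]+q[i,2],q[i,1]]],z).round(3).tolist())
E
```

```text
handle top px [311 218   5   1   5] [313. 218.]
[ 0.4934 -0.1247  0.0819] [-1.7  0.3  0.8  0.1 -1.2  0.1]
0.07 [[0.496, -0.124, 0.07], [0.496, -0.134, 0.07], [0.498, -0.124, 0.07], [0.498, -0.134, 0.07]]
0.08 [[0.494, -0.123, 0.08], [0.494, -0.133, 0.08], [0.496, -0.123, 0.08], [0.496, -0.133, 0.08]]
```

The arm's end is at (0.493, -0.125), height about 0.082 m, consistent in three views and with the 86 mm given. I grip firmly, lift 75 mm, and bring the foot over the arm.

{"op": "drive_tool", "data": {
  "deltas": [0.3, 0, 0, 0, 0, 0.35, 0, 0, 0, 0, 0.35, 0, 0, 0, 0, 0.35, 0, 0, -0.01, 0, 0.35, 0, 0, -0.03, 0, 0.35, 0, 0, -0.055, 0, 0.35, 0, 0, -0.075, 0, 0.35, 0, 0, -0.08, 0, 0.35, 0.015, 0.003, -0.08, 0, 0.35, 0.035, 0.008, -0.08, 0, 0.35, 0.048, 0.01, -0.08, 0, 0.35, 0.048, 0.01, -0.08, 0],
  "newtons": 35
}}

```text
time_s: 29.1
eef_pos: [0.5002, -0.1863, 0.3136]
tool_rot: [-3.14, -0.001, 1.314]
force: [0.2, -1.0, -2.3]
opening: 0.0638
gripper_force: 40.5
```

```bash
python3 fit.py p10 .034 0
```

```text
29.1 [ 0.5002 -0.1863  0.3136] [-3.140e+00 -1.000e-03  1.314e+00] q [-0.501  0.114  1.665  0.     1.364 -0.244] F [ 0.2 -1.  -2.3] op 0.0638 40.5
yellow bands [30, 220, 233, 263, 365]
dark bands [108, 140, 266, 270, 376]
-0.1 lowback,lowin,upin,topback,topfront [191. 199. 269. 294. 373.] foot .7-1: [(119, 113), (109, 118), (98, 124), (89, 130)] zlow 0.0807
0.0 lowback,lowin,upin,topback,topfront [204. 211. 266. 286. 372.] foot .7-1: [(131, 106), (120, 111), (110, 117), (99, 122)] zlow 0.0786
0.1 lowback,lowin,upin,topback,topfront [218. 223. 264. 279. 371.] foot .7-1: [(143, 101), (132, 105), (121, 110), (111, 115)] zlow 0.0774
0.2 lowback,lowin,upin,topback,topfront [231. 234. 262. 272. 368.] foot .7-1: [(155, 96), (144, 99), (133, 104), (122, 108)] zlow 0.0771
0.3 lowback,lowin,upin,topback,topfront [245. 246. 260. 265. 365.] foot .7-1: [(167, 91), (156, 94), (145, 98), (134, 102)] zlow 0.0777
0.4 lowback,lowin,upin,topback,topfront [259. 259. 259. 259. 361.] foot .7-1: [(180, 88), (168, 90), (157, 93), (146, 97)] zlow 0.0792
0.5 lowback,lowin,upin,topback,topfront [273. 271. 258. 254. 356.] foot .7-1: [(192, 85), (181, 87), (170, 89), (159, 92)] zlow 0.0814
0.6 lowback,lowin,upin,topback,topfront [287. 284. 258. 250. 350.] foot .7-1: [(205, 83), (194, 84), (182, 86), (171, 88)] zlow 0.0846
0.7 lowback,lowin,upin,topback,topfront [301. 296. 259. 246. 344.] foot .7-1: [(218, 82), (206, 82), (195, 83), (184, 85)] zlow 0.0885
```

{"op": "drive_tool", "data": {
  "deltas": [0.35, 0.004, 0, 0.003, 0, 0.35, 0.008, 0, 0.008, 0, 0.35, 0.008, 0, 0.01, 0, 0.35, 0.0065, 0, 0.0115, 0, 0.35, 0.005, 0, 0.013, 0, 0.35, 0.0035, 0, 0.0145, 0, 0.35, 0.002, 0, 0.016, 0, 0.35, 0.002, 0, 0.016, 0]
}}

```text
time_s: 29.95
eef_pos: [0.5001, -0.1865, 0.2984]
tool_rot: [3.142, 0.0, 1.311]
force: [-1.3, 0.0, -2.9]
opening: 0.0637
gripper_force: 40.7
```

```bash
python3 fit.py p11 .034 0 | head -3; python3 - <<'E'
import cv2;import numpy as np
for n in('p10','p11'):
    a=cv2.imread(f'pics/{n}.png'); print(n,'c285',a[90:240:6,285].sum(1).tolist()); print('c260',a[90:240:6,260].sum(1).tolist())
E
```

```text
29.95 [ 0.5001 -0.1865  0.2984] [3.142 0.    1.311] q [-0.501  0.125  1.685 -0.     1.331 -0.242] F [-1.3  0.  -2.9] op 0.0637 40.7
yellow bands [24, 220, 233, 263, 365]
dark bands [104, 106, 107, 134, 266, 270, 376]
p10 c285 [714, 327, 173, 154, 98, 75, 49, 45, 49, 322, 326, 325, 452, 323, 325, 319, 322, 328, 331, 322, 325, 320, 324, 321, 321]
c260 [705, 704, 503, 105, 69, 69, 61, 37, 37, 336, 332, 525, 534, 434, 367, 333, 335, 329, 333, 325, 332, 333, 335, 329, 319]
p11 c285 [713, 231, 173, 151, 110, 77, 42, 44, 319, 328, 327, 332, 353, 330, 327, 334, 339, 324, 332, 325, 325, 333, 331, 326, 328]
c260 [699, 701, 238, 184, 113, 75, 47, 49, 341, 349, 343, 523, 547, 377, 343, 344, 337, 337, 335, 336, 334, 328, 327, 328, 330]
```

It works: the foot row moved from 140 to 134, so the leg is opening. Continuing along the arc.

{"op": "drive_tool", "data": {
  "deltas": [0.35, -0.001, 0, 0.0015, 0, 0.35, -0.0025, 0, 0.003, 0, 0.35, -0.004, 0, 0.0045, 0, 0.35, -0.0055, 0, 0.006, 0, 0.35, -0.0065, 0, 0.0075, 0, 0.35, -0.0065, 0, 0.0075, 0]
}}

```text
time_s: 30.6
eef_pos: [0.4985, -0.1925, 0.2907]
tool_rot: [-3.141, -0.0, 1.312]
force: [-0.5, -1.0, -3.5]
opening: 0.0637
gripper_force: 40.7
```

```bash
python3 fit.py p12 .034 0 | head -3
```

```text
30.6 [ 0.4985 -0.1925  0.2907] [-3.141 -0.     1.312] q [-0.513  0.133  1.693  0.     1.316 -0.254] F [-0.5 -1.  -3.5] op 0.0637 40.7
yellow bands [11, 220, 225, 263, 365]
dark bands [87, 88, 90, 94, 103, 119, 266, 270, 376]
```

{"op": "drive_tool", "data": {
  "deltas": [0.35, -0.001, 0, 0.0015, 0, 0.35, -0.0015, 0, 0.003, 0, 0.35, -0.002, 0, 0.004, 0, 0.35, -0.002, 0, 0.004, 0]
}}

```text
time_s: 31.05
eef_pos: [0.498, -0.1946, 0.2873]
tool_rot: [3.141, 0.0, 1.312]
force: [-2.2, -2.3, 4.9]
opening: 0.0636
gripper_force: 41.3
```

```bash
python3 fit.py p13 .034 0 | head -3
```

```text
31.05 [ 0.498  -0.1946  0.2873] [3.141 0.    1.312] q [-0.517  0.136  1.696 -0.     1.309 -0.257] F [-2.2 -2.3  4.9] op 0.0636 41.3
yellow bands [6, 218, 223, 264, 365]
dark bands [84, 85, 86, 88, 90, 91, 97, 114, 266, 269, 376]
```

There is an 8 N reaction and the foot has stopped moving, so the leg is at its stop again. Lifting clear and carrying to the mat, turning screen to the front.

{"op": "drive_tool", "data": {
  "deltas": [0.35, -0.002, 0, -0.02, 0, 0.35, -0.004, 0, -0.045, 0, 0.35, -0.004, 0, -0.07, 0, 0.35, -0.004, 0, -0.077, 0, 0.35, 0.005, -0.012, -0.077, 0.1, 0.35, 0.018, -0.03, -0.077, 0.22, 0.35, 0.033, -0.05, -0.077, 0.35, 0.35, 0.05, -0.07, -0.077, 0.48, 0.35, 0.067, -0.09, -0.077, 0.61, 0.35, 0.084, -0.108, -0.077, 0.74, 0.35, 0.1, -0.122, -0.077, 0.87, 0.35, 0.112, -0.132, -0.077, 1.0, 0.35, 0.116, -0.137, -0.077, 1.1, 0.35, 0.116, -0.1375, -0.077, 1.117, 0.35, 0.116, -0.1375, -0.077, 1.117]
}}

```text
time_s: 32.6
eef_pos: [0.3949, -0.0471, 0.3634]
tool_rot: [-3.141, 0.001, 0.197]
force: [-0.5, -0.8, -4.2]
opening: 0.0636
gripper_force: 40.9
```

```bash
python3 fit.py p14 .037 0; python3 -c "
from h import *
m=np.array([np.cos(MY),np.sin(MY),0]); P=MAT-.044*m; mv([P[0],P[1],.25],MY)
# mat corners seen in wrist
n=np.array([-m[1],m[0],0]); print(proj('wrist',[MAT+a*m+b*n+[0,0,.003] for a,b in ((.075,.055),(.075,-.055))]))
im=cv2.imread('pics/p14.png'); h=cv2.cvtColor(im,cv2.COLOR_BGR2HSV); g=cv2.inRange(h,(55,60,15),(95,255,200)); print('green cols row40,120,200:',[(r,np.flatnonzero(g[r])[[0,-1]].tolist()) for r in range(0,260,30) if g[r].any()])
"
```

```text
32.6 [ 0.3949 -0.0471  0.3634] [-3.141e+00  1.000e-03  1.970e-01] q [-0.313 -0.213  1.873  0.     1.482  1.061] F [-0.5 -0.8 -4.2] op 0.0636 40.9
yellow bands [219, 225, 264, 367]
dark bands [72, 115, 266, 270, 372]
-0.1 lowback,lowin,upin,topback,topfront [190. 198. 265. 289. 366.] foot .7-1: [(119, 159), (108, 165), (98, 170), (89, 177)] zlow 0.1274
0.0 lowback,lowin,upin,topback,topfront [203. 210. 263. 282. 366.] foot .7-1: [(131, 153), (120, 158), (110, 163), (100, 169)] zlow 0.1254
0.1 lowback,lowin,upin,topback,topfront [217. 222. 261. 276. 365.] foot .7-1: [(143, 147), (132, 152), (122, 157), (112, 162)] zlow 0.1243
0.2 lowback,lowin,upin,topback,topfront [231. 234. 260. 270. 364.] foot .7-1: [(155, 142), (145, 146), (134, 150), (124, 155)] zlow 0.124
0.3 lowback,lowin,upin,topback,topfront [244. 246. 260. 264. 362.] foot .7-1: [(168, 138), (157, 141), (146, 145), (136, 149)] zlow 0.1247
0.4 lowback,lowin,upin,topback,topfront [259. 259. 259. 259. 359.] foot .7-1: [(181, 135), (170, 137), (159, 140), (148, 144)] zlow 0.1262
0.5 lowback,lowin,upin,topback,topfront [273. 271. 259. 255. 355.] foot .7-1: [(194, 132), (183, 134), (172, 136), (161, 139)] zlow 0.1287
0.6 lowback,lowin,upin,topback,topfront [287. 284. 260. 252. 350.] foot .7-1: [(207, 130), (196, 131), (185, 133), (174, 135)] zlow 0.132
0.7 lowback,lowin,upin,topback,topfront [302. 298. 261. 249. 345.] foot .7-1: [(220, 129), (209, 129), (198, 130), (187, 132)] zlow 0.1361
delta [-0.     -0.0002  0.1135] turn 0.002
[[217.3821921   52.42053025]
 [344.99437307  52.84085605]]
green cols row40,120,200: [(60, [222, 346]), (90, [224, 344]), (120, [225, 342]), (150, [226, 341]), (180, [228, 339]), (210, [228, 338])]
```

Over the mat, square to it: the mat edges are within 3 px of the prediction, the leg is at about 1.0, and the lean is 0.11. Lowering.

{"op": "drive_tool", "data": {
  "deltas": [0.35, 0, 0, 0.03, 0, 0.35, 0, 0, 0.06, 0, 0.35, 0, 0, 0.09, 0, 0.35, 0, 0, 0.105, 0, 0.35, 0, 0, 0.114, 0, 0.35, 0, 0, 0.117, 0, 0.35, 0, 0, 0.119, 0, 0.35, 0, 0, 0.12, 0, 0.35, 0, 0, 0.12, 0]
}}

```text
time_s: 33.55
eef_pos: [0.395, -0.0471, 0.2445]
tool_rot: [3.141, -0.001, 0.195]
force: [0.0, -0.1, -3.9]
opening: 0.0634
gripper_force: 40.8
```

{"op": "drive_tool", "data": {
  "deltas": [0.35, 0, 0, 0.0005, 0, 0.35, 0, 0, 0.001, 0, 0.35, 0, 0, 0.0015, 0, 0.35, 0, 0, 0.002, 0, 0.35, 0, 0, 0.002, 0]
}}

```text
time_s: 34.05
eef_pos: [0.3948, -0.047, 0.242]
tool_rot: [-3.141, 0.0, 0.195]
force: [1.0, 0.8, -2.8]
opening: 0.0634
gripper_force: 40.8
```

{"op": "drive_tool", "data": {
  "deltas": [0.35, 0, 0, 0.0005, 0, 0.35, 0, 0, 0.001, 0, 0.35, 0, 0, 0.0015, 0, 0.35, 0, 0, 0.0015, 0]
}}

```text
time_s: 34.45
eef_pos: [0.3948, -0.047, 0.2405]
tool_rot: [-3.141, 0.0, 0.195]
force: [0.3, -0.3, -3.4]
opening: 0.0636
gripper_force: 40.8
```

{"op": "drive_tool", "data": {
  "deltas": [0.35, 0, 0, 0.0005, 0, 0.35, 0, 0, 0.001, 0, 0.35, 0, 0, 0.001, 0]
}}

```text
time_s: 34.75
eef_pos: [0.3948, -0.047, 0.2394]
tool_rot: [-3.141, 0.0, 0.195]
force: [0.5, 0.0, -3.7]
opening: 0.0635
gripper_force: 40.8
```

{"op": "drive_tool", "data": {
  "deltas": [0.35, 0, 0, 0.0005, 0, 0.35, 0, 0, 0.001, 0, 0.35, 0, 0, 0.001, 0]
}}

```text
time_s: 35.05
eef_pos: [0.3948, -0.047, 0.2384]
tool_rot: [-3.141, 0.0, 0.195]
force: [0.2, -0.3, -3.9]
opening: 0.0635
gripper_force: 40.8
```

{"op": "drive_tool", "data": {
  "deltas": [0.35, 0, 0, 0.0005, 0, 0.35, 0, 0, 0.001, 0, 0.35, 0, 0, 0.001, 0]
}}

```text
time_s: 35.35
eef_pos: [0.395, -0.047, 0.2379]
tool_rot: [3.142, -0.001, 0.195]
force: [-1.3, 1.7, 4.0]
opening: 0.0638
gripper_force: 41.5
```

Contact with the mat at TCP z 0.238. Easing the press and the grip so the meter can pivot.

{"op": "drive_tool", "data": {
  "deltas": [0.28, 0, 0, -0.0005, 0, 0.262, 0, 0, -0.0005, 0, 0.257, 0, 0, -0.0005, 0, 0.254, 0, 0, -0.0005, 0, 0.254, 0, 0, -0.0005, 0],
  "newtons": 20
}}

```text
time_s: 35.85
eef_pos: [0.3948, -0.047, 0.2379]
tool_rot: [-3.141, 0.0, 0.195]
force: [0.4, -0.5, -4.0]
opening: 0.0639
gripper_force: 22.8
```

{"op": "drive_tool", "data": {
  "deltas": [0.253, 0.001, 0, 0, 0, 0.252, 0.003, 0, 0, 0, 0.252, 0.0055, 0, 0, 0, 0.252, 0.008, 0, 0, 0, 0.252, 0.008, 0, 0, 0]
}}

```text
time_s: 36.35
eef_pos: [0.403, -0.0454, 0.238]
tool_rot: [-3.141, -0.0, 0.195]
force: [-0.4, 0.4, -3.3]
opening: 0.0638
gripper_force: 9.4
```

```bash
python3 fit.py p15 .033 0 | cut -c1-150
```

```text
36.35 [ 0.403  -0.0454  0.238 ] [-3.141 -0.     0.195] q [-0.303 -0.084  2.032  0.     1.194  1.073] F [-0.4  0.4 -3.3] op 0.0638 9.4
yellow bands [218, 225, 264, 367]
dark bands [53, 115, 266, 270, 372]
-0.1 lowback,lowin,upin,topback,topfront [192. 200. 271. 296. 376.] foot .7-1: [(120, 38), (109, 43), (99, 49), (89, 55)] zlow 0.006
0.0 lowback,lowin,upin,topback,topfront [205. 212. 268. 288. 375.] foot .7-1: [(131, 32), (120, 37), (110, 42), (100, 48)] zlow 0.004
0.1 lowback,lowin,upin,topback,topfront [218. 223. 265. 280. 373.] foot .7-1: [(143, 26), (132, 30), (121, 35), (111, 40)] zlow 0.0028
0.2 lowback,lowin,upin,topback,topfront [232. 235. 263. 273. 370.] foot .7-1: [(155, 21), (144, 25), (133, 29), (122, 34)] zlow 0.0025
0.3 lowback,lowin,upin,topback,topfront [245. 247. 261. 266. 367.] foot .7-1: [(167, 17), (156, 20), (145, 23), (134, 28)] zlow 0.0031
0.4 lowback,lowin,upin,topback,topfront [259. 259. 260. 260. 362.] foot .7-1: [(179, 13), (168, 15), (157, 18), (146, 22)] zlow 0.0045
0.5 lowback,lowin,upin,topback,topfront [273. 271. 259. 254. 357.] foot .7-1: [(192, 10), (181, 12), (169, 14), (158, 17)] zlow 0.0067
0.6 lowback,lowin,upin,topback,topfront [287. 284. 258. 249. 351.] foot .7-1: [(205, 8), (193, 9), (182, 11), (171, 13)] zlow 0.0098
0.7 lowback,lowin,upin,topback,topfront [301. 296. 258. 245. 344.] foot .7-1: [(217, 7), (206, 7), (195, 8), (184, 10)] zlow 0.0137
```

{"op": "drive_tool", "data": {
  "deltas": [0.252, -0.004, 0, -0.001, 0, 0.252, -0.008, 0, -0.001, 0, 0.252, -0.008, 0, 0.0005, 0, 0.252, -0.008, 0, 0.0015, 0, 0.252, -0.006, 0, 0.0015, 0, 0.252, -0.003, 0, 0.0015, 0, 0.252, 0, 0, 0.0015, 0, 0.252, 0.003, 0, 0.0015, 0, 0.252, 0.003, 0, 0.0015, 0]
}}

```text
time_s: 37.3
eef_pos: [0.406, -0.0448, 0.2366]
tool_rot: [-3.142, -0.0, 0.195]
force: [0.1, 1.3, 4.9]
opening: 0.0639
gripper_force: 9.1
```

```bash
python3 fit.py p16 .033 0 | head -3
```

```text
37.3 [ 0.406  -0.0448  0.2366] [-3.142 -0.     0.195] q [-0.299 -0.076  2.028  0.     1.19   1.077] F [0.1 1.3 4.9] op 0.0639 9.1
yellow bands [237, 241, 266, 371]
dark bands [58, 131, 268, 273, 372]
```

It pivots: lean 0.22. Continuing the arc.

{"op": "drive_tool", "data": {
  "deltas": [0.252, 0.004, 0, 0, 0, 0.252, 0.008, 0, 0.0005, 0, 0.252, 0.012, 0, 0.001, 0, 0.252, 0.016, 0, 0.002, 0, 0.252, 0.02, 0, 0.003, 0, 0.252, 0.023, 0, 0.004, 0, 0.252, 0.023, 0, 0.004, 0]
}}

```text
time_s: 38.05
eef_pos: [0.4286, -0.0404, 0.2324]
tool_rot: [-3.141, -0.0, 0.195]
force: [1.4, 1.3, 1.0]
opening: 0.0637
gripper_force: 8.7
```

```bash
python3 fit.py p17 .033 0 | cut -c1-150
```

```text
38.05 [ 0.4286 -0.0404  0.2324] [-3.141 -0.     0.195] q [-0.273 -0.022  1.986  0.     1.177  1.102] F [1.4 1.3 1. ] op 0.0637 8.7
yellow bands [266, 369]
dark bands [83, 98, 104, 163, 372]
-0.1 lowback,lowin,upin,topback,topfront [192. 200. 271. 296. 376.] foot .7-1: [(120, 32), (109, 38), (99, 43), (89, 50)] zlow 0.0004
0.0 lowback,lowin,upin,topback,topfront [205. 212. 268. 288. 375.] foot .7-1: [(131, 26), (120, 31), (110, 36), (100, 42)] zlow -0.0016
0.1 lowback,lowin,upin,topback,topfront [218. 223. 265. 280. 373.] foot .7-1: [(143, 20), (132, 25), (121, 30), (111, 35)] zlow -0.0028
0.2 lowback,lowin,upin,topback,topfront [232. 235. 263. 273. 370.] foot .7-1: [(155, 15), (144, 19), (133, 23), (122, 28)] zlow -0.0031
0.3 lowback,lowin,upin,topback,topfront [245. 247. 261. 266. 367.] foot .7-1: [(167, 11), (156, 14), (145, 18), (134, 22)] zlow -0.0025
0.4 lowback,lowin,upin,topback,topfront [259. 259. 260. 260. 362.] foot .7-1: [(179, 7), (168, 10), (157, 13), (146, 17)] zlow -0.0011
0.5 lowback,lowin,upin,topback,topfront [273. 271. 259. 254. 357.] foot .7-1: [(192, 4), (181, 6), (169, 9), (158, 12)] zlow 0.0011
0.6 lowback,lowin,upin,topback,topfront [287. 284. 258. 249. 351.] foot .7-1: [(205, 2), (193, 3), (182, 5), (171, 8)] zlow 0.0042
0.7 lowback,lowin,upin,topback,topfront [301. 296. 258. 245. 344.] foot .7-1: [(217, 1), (206, 1), (195, 2), (184, 4)] zlow 0.0081
```

Lean is about 0.5. The last stretch, until the foot bears.

{"op": "drive_tool", "data": {
  "deltas": [0.252, 0.002, 0, 0.0005, 0, 0.252, 0.004, 0, 0.001, 0, 0.252, 0.006, 0, 0.0018, 0, 0.252, 0.008, 0, 0.0026, 0, 0.252, 0.008, 0, 0.0026, 0]
}}

```text
time_s: 38.6
eef_pos: [0.4362, -0.0389, 0.2298]
tool_rot: [-3.141, 0.0, 0.195]
force: [-0.2, 0.7, -1.0]
opening: 0.0639
gripper_force: 8.5
```

```bash
python3 fit.py p18 .033 0 | head -3
```

```text
38.6 [ 0.4362 -0.0389  0.2298] [-3.141  0.     0.195] q [-0.265 -0.003  1.973  0.     1.171  1.111] F [-0.2  0.7 -1. ] op 0.0639 8.5
yellow bands [265, 368]
dark bands [98, 113, 119, 175, 372]
```

{"op": "drive_tool", "data": {
  "deltas": [0.252, 0.001, 0, 0.0007, 0, 0.252, 0.002, 0, 0.0015, 0, 0.252, 0.002, 0, 0.002, 0, 0.252, 0.002, 0, 0.002, 0]
}}

```text
time_s: 39.05
eef_pos: [0.4383, -0.0385, 0.2285]
tool_rot: [3.141, -0.001, 0.195]
force: [-1.5, 0.5, 9.0]
opening: 0.0638
gripper_force: 9.4
```

```bash
python3 fit.py p19 .033 0 | head -3
```

```text
39.05 [ 0.4383 -0.0385  0.2285] [ 3.141e+00 -1.000e-03  1.950e-01] q [-0.263  0.003  1.971  0.     1.167  1.113] F [-1.5  0.5  9. ] op 0.0638 9.4
yellow bands [265, 368]
dark bands [102, 118, 123, 178, 372]
```

The foot and edge both bear (13 N). Relieving the pressure, letting go and rising.

{"op": "drive_tool", "data": {
  "deltas": [0.252, 0, 0, -0.0008, 0, 0.251, 0, 0, -0.001, 0, 0.249, 0, 0, -0.001, 0, 0.245, 0, 0, -0.001, 0, 0.23, 0, 0, -0.001, 0, 0.15, 0, 0, -0.001, 0, 0.05, 0, 0, -0.001, 0, 0, 0, 0, -0.001, 0, 0, 0, 0, -0.001, 0, 0, 0, 0, -0.001, 0]
}}

```text
time_s: 40.1
eef_pos: [0.438, -0.0385, 0.2289]
tool_rot: [-3.142, -0.0, 0.195]
force: [-0.3, 0.1, -0.3]
opening: 0.0854
gripper_force: 0.0
```

```bash
python3 fit.py p20 .033 0 | head -3
```

```text
40.1 [ 0.438  -0.0385  0.2289] [-3.142 -0.     0.195] q [-0.263  0.002  1.971  0.     1.169  1.113] F [-0.3  0.1 -0.3] op 0.0854 0.0
yellow bands [264, 367]
dark bands [101, 117, 122, 177, 372]
```

{"op": "drive_tool", "data": {
  "deltas": [0, 0, 0, -0.01, 0, 0, 0, 0, -0.03, 0, 0, 0, 0, -0.06, 0, 0, 0, 0, -0.1, 0, 0, 0, 0, -0.14, 0, 0, 0, 0, -0.16, 0, 0, 0, 0, -0.16, 0]
}}

```text
time_s: 40.85
eef_pos: [0.4381, -0.0385, 0.3926]
tool_rot: [3.139, -0.005, 0.195]
force: [0.0, -0.3, 0.1]
opening: 0.0854
gripper_force: 0.0
```

```bash
python3 - <<'E'
from h import *
from scipy.optimize import least_squares
s=st(); c=cam('wrist'); im=env.read_camera('wrist'); cv2.imwrite('pics/end.png',im)
hsv=cv2.cvtColor(im,cv2.COLOR_BGR2HSV); y=cv2.inRange(hsv,(15,90,25),(38,255,255)); y[:,:150]=0;y[:,420:]=0
n,l,q,ce=cv2.connectedComponentsWithStats(y)
for i in range(1,n):
    if q[i,4]>200: print('yel',q[i])
print('col 283',[(r,int(im[r,283].astype(int).sum()),hsv[r,283].tolist()) for r in range(110,330,6)])
m=np.array([np.cos(MY),np.sin(MY),0]); z=np.array([0,0,1.]); nn=np.array([-m[1],m[0],0])
for E in (-.045,-.037,-.029,-.021):
  for th,psi in ((1.,.585),(.8,.51)):
    ex=m*np.sin(psi)+z*np.cos(psi); ez=m*np.cos(psi)-z*np.sin(psi); w=lambda x,k,b=0:MAT+z*.003+m*E+ex*(x+.052)+ez*(k-.016)+nn*b
    p=proj('wrist',[w(.037,.016),w(.052,.016),w(.052,-.016),w(.03-.071*np.cos(th),.014+.071*np.sin(th)),w(.052,0,.032),w(.052,0,-.032)],c)
    print(E,th,'upin,topback,topfront,foot rows',p[:4,1].round(0),'cols',p[4:,0].round(0))
E
```

```text
40.85 [ 0.4381 -0.0385  0.3926] [ 3.139 -0.005  0.195] q [-0.263 -0.134  1.748  0.     1.522  1.113] F [ 0.  -0.3  0.1] op 0.0854 0.0
yel [305   0  65  41 281]
yel [263   7  84  47 385]
yel [ 239  181   84   45 3595]
yel [249 239  64  10 402]
col 283 [(110, 238, [62, 43, 89]), (116, 151, [80, 129, 65]), (122, 165, [77, 107, 69]), (128, 151, [77, 133, 67]), (134, 154, [79, 129, 67]), (140, 150, [77, 137, 67]), (146, 97, [77, 112, 41]), (152, 307, [7, 30, 110]), (158, 333, [9, 30, 119]), (164, 311, [13, 28, 110]), (170, 293, [8, 27, 104]), (176, 291, [12, 32, 104]), (182, 286, [18, 127, 124]), (188, 310, [21, 207, 160]), (194, 312, [21, 206, 161]), (200, 323, [21, 202, 164]), (206, 319, [21, 205, 162]), (212, 313, [21, 208, 162]), (218, 296, [21, 203, 151]), (224, 196, [19, 164, 92]), (230, 332, [35, 51, 120]), (236, 355, [36, 48, 128]), (242, 295, [5, 210, 198]), (248, 298, [37, 115, 122]), (254, 722, [43, 7, 244]), (260, 724, [41, 8, 245]), (266, 652, [29, 38, 229]), (272, 157, [12, 23, 55]), (278, 158, [20, 14, 54]), (284, 167, [8, 18, 58]), (290, 164, [20, 14, 56]), (296, 165, [15, 18, 57]), (302, 155, [18, 24, 54]), (308, 164, [8, 18, 57]), (314, 169, [13, 30, 60]), (320, 162, [0, 14, 56]), (326, 161, [8, 18, 56])]
-0.045 1.0 upin,topback,topfront,foot rows [196. 189. 229. 158.] cols [239. 321.]
-0.045 0.8 upin,topback,topfront,foot rows [204. 199. 239. 172.] cols [239. 321.]
-0.037 1.0 upin,topback,topfront,foot rows [187. 179. 218. 150.] cols [238. 322.]
-0.037 0.8 upin,topback,topfront,foot rows [194. 189. 229. 164.] cols [238. 322.]
-0.029 1.0 upin,topback,topfront,foot rows [177. 169. 208. 142.] cols [238. 322.]
-0.029 0.8 upin,topback,topfront,foot rows [185. 179. 219. 156.] cols [238. 322.]
-0.021 1.0 upin,topback,topfront,foot rows [167. 159. 198. 134.] cols [238. 322.]
-0.021 0.8 upin,topback,topfront,foot rows [175. 168. 209. 148.] cols [238. 322.]
```

The meter leans on its leg: top face at columns 239–323 (238–322 expected), edge about 38 mm before the mat's middle, foot row consistent with the leg at its stop. The robot is clear, so I hand it in.

```bash
python3 -c "
from station import env
print(env.sign_off())"
```

```text
the job is handed in; nothing more can be done
None
```

I handed the job in at about 41 s of the 72 s, with the meter leaning on its opened leg on the green mat, screen to the front and the gripper clear. The verdict isn't known: sign-off returned no result. While I was tipping it up, the leg's foot caught the sealer and folded to about 0.8 rad, so the meter stood released with the leg part-folded; I reopened the leg to its stop before placing it.

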